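# Lock away the rinsed tea things

### The arm

A 6-joint arm with a two-finger parallel gripper is mounted at the origin on the work surface. World frame = base frame: x ahead of the robot, y to its left, z up, the work surface at z = 0. Lengths are in m, angles in rad, forces in N, time in s.
With the tool pointing down it reaches from about 0.25 to 0.725 m from the base axis. Payload 9.7 kg.
Tool frame: the origin (TCP) lies on the centre line of the jaws, within the pads' length; the fingertips stand 8 mm ahead of it and the grasp point (between the pads) lies 11 mm behind it; x points along the fingers, y is the direction in which the jaws open and shut, and the axes are right-handed (so a half turn about x gives the same grasp; the last joint's range is limited). The gripper opens to 85 mm and grips with 20 to 120 N. Pads are 22 mm wide; open, the fingers measure 114 mm over their backs; the gripper's body (76 mm by 85 mm) begins 54 mm behind the grasp point. The pads swing forward as they close: fully open they stand 13 mm farther back than shut.
Start: joints at [1.212, 0.087, 0.176, 1.66, 0, 1.571], TCP at [0.193, 0.515, 0.239] pointing down, gripper open.
Joint ranges: [-3.13, 3.13], [-0.85, 1.81], [-1.15, 1.24], [-2.2, 2.28], [-1.44, 1.52], [-3.14, 3.14]. Speed limits (rad/s): [2.22, 2.22, 2.57, 3.14, 3.14, 3.14].

### API

Orientations are given as a unit quaternion [x, y, z, w].
In Python, from bench import bot, cams gives the robot as it stands.
- The arm moves only by the tool carry_out, never from a script. Its argument "motion" is a list of rows, each a list of 7 numbers: the closure, from 0 (fully open) to 1 (shut), then the shift along the tool's x, y, z in m, then the turn, a rotation vector about the tool's x, y, z in degrees. In form: [[grip, tx, ty, tz, wx, wy, wz], ...]. A call has 1 to 20 rows; each row shifts and turns the pose as measured when the row begins, along the tool's axes as they then stand; what a row does not reach is not made up. A row lasts 1/10 s, in which the tool goes at most 50 mm and 8.59 degrees, less where a joint would pass 70% of its speed; a pose out of reach is approached as far as the arm can. A call with a gripper value outside its range is refused whole. The fingers move at their own pace and stop on an object; "newtons" is the grip in N (left out, the last holds). Time passes only in rows, so rows that do not move let the fingers close. It gives the time, the measured TCP pose, the force and the opening at its end, in the units of the state.
- bot.sense(): the state, without advancing time (a new reading comes with each control period).
- cams.snapshot(name): name is "side" or "top"; returns the picture (384x512x3 uint8, red, green, blue); there is no depth.
- cams.camera_params(name): a dict with "fx", "fy", "cx", "cy" (pixels), "k1" (the pictures are not rectified: a ray, as slopes to the right and down, at radius r is drawn at 1 + k1 r^2 times it, then the intrinsics apply), "rvec" (rotation vector, rad) and "tvec" (3), from world to camera coordinates, as OpenCV has them. Camera axes: x right, y down, z forward; pixel columns grow to the right and rows downward; lengths in m; the calibration is good to about 2 mm. A picture is of the moment at which its call begins. camera_params takes no time and is no camera call.
- bot.job_done(): hands the job in, once; it reports no verdict.
The state is a dict: "t": time; "joints": joint angles; "qvel": joint speeds; "joint_efforts": joint torques, N m; "eef_pos": TCP position; "orientation": TCP orientation; "force": force on the tool from outside, world axes, zero at the start; "ft_torque": the same for the moment, N m; "finger_gap": finger opening in m.
Only numpy, scipy, OpenCV 4.12 (cv2) and the standard library are available. Lean on these libraries where they do the work, as an engineer would, in place of code of your own. Each camera call takes 0.05 s, during which the arm holds its last target. There are 200 camera calls.

### The job

Put the rinsed tea things that are in the green drying rack (cups, teapot lid, infuser ball; not the drinking glass) into the tea cabinet's drawer and lock them up: set the left dial to four dots and the right dial to two dots, pull the knob out until it clicks, open the drawer wide, set the things gently on its floor (cups mouth down and lid knob up, as they stand in the rack). Then shut the drawer fully, push the knob fully home and turn at least one dial to another number so that the lock is off its code; leave everything else as it stands.

Things in the scene. Friction and masses are not known exactly. Their poses are not given: they have to be found in the camera images.
- cabinet: low bamboo tea cabinet with one drawer, fixed: 360 wide (y), 240 deep (x), 115 mm high. Origin: on the table surface, middle of the plane of its front opening; x points into the cabinet, y to the left seen from the front. Saucers and a tea tin are fixed on its back half (x beyond 120 mm), tops up to 170 mm above the table
- lock_case (a point): middle of the top face of the aluminium lock case (100 mm along x, 270 along y) on the cabinet top, along its front edge; 147 mm above the table; axes as the cabinet. The pull knob stands at this point, the left dial 85 mm to +y, the right dial 85 mm to -y. Raised black dots round each dial are its numbers
- dial_left (a joint): angle (rad) of the left black dial, seen from the robot's side; grows clockwise seen from above, range 0 to 5.236. Marks of 1 to 6 dots, 1.047 rad apart, clockwise: one dot = 0 (twelve o'clock, pointing along cabinet +x), two 1.047, three 2.094, four 3.142 (six o'clock), five 4.189, six 5.236. No click, friction 0.05 Nm. Needs aim within 0.2 rad; cannot turn while the knob is out
- dial_right (a joint): angle (rad) of the right black dial, seen from the robot's side; grows clockwise seen from above, range 0 to 5.236. Marks of 1 to 6 dots, 1.047 rad apart, clockwise: one dot = 0 (twelve o'clock, pointing along cabinet +x), two 1.047, three 2.094, four 3.142 (six o'clock), five 4.189, six 5.236. No click, friction 0.05 Nm. Needs aim within 0.2 rad; cannot turn while the knob is out
- dial_left_grip (a point): grip point on the left dial's axis, 178 mm above the table. The dial is a disc of 54 mm (top 22 mm below this point) with an upright bar grip 46 long, 14 thick, its top 12 mm above this point. Axes turn with the dial: x along the bar to its pointing end, which has a white stripe on top; z up
- dial_right_grip (a point): the same point and axes on the right dial, which is alike
- bolt (a joint): the lock's pull knob, a slide straight up out of the case: 0 home (drawer locked), 0.026 m fully out (drawer free). Click stops hold it at both ends (past 4 and 22 mm). Up to 12 N to pull out, 10 N to push home. Comes out only with both dials at the code. Pushed home while the drawer is open, it stops the drawer from closing
- bolt_knob (a point): centre of the pull knob's black round head, 38 mm in diameter, 25 mm high (12 to 13 mm above and below this point), on a 16 mm neck; 178 mm above the table when home; rises with the knob
- drawer (a joint): how far the drawer is out, m: 0 shut, 0.165 fully open; slides straight out along cabinet -x. Friction 2 N, lightly damped; stays where it is left
- drawer_handle (a point): middle of the drawer's bar handle: a steel bar along y, 130 mm long, 12 mm thick, its centre 45 mm in front of the drawer front (39 mm clear behind it, open above), 85 mm above the table. Moves with the drawer; axes as the cabinet
- drawer_in (a point): centre of the drawer's inner floor, 20 mm above the table, moving with it; axes as the cabinet. Inside 198 mm (x) by 318 mm (y); walls 6 mm thick, tops 74 mm above this floor; drawer front on the -x side, top 91 mm above it. Cabinet's top board 83 mm above it. Fully open, the front 160 mm (from -99 to +61 mm along x) lie clear of the cabinet
- strike (a point): the lock's steel strike: a loop 44 mm wide (y) at the middle of the drawer front, jutting 35 mm back into the drawer, 66 to 80 mm above its floor. This point: middle of its rear bar; moves with the drawer
- rack: green hard silicone drying rack, a fixed tray 260 (x) x 380 (y) mm with ribs along y whose tops are 20 mm above the table, a rim 28 mm high, and a row of prongs up to 55 mm along its +x edge. Origin: centre of its underside, z up
- cup_a: white ceramic cup without handle, standing mouth down: 62 mm in diameter and straight up to 40 mm, 60 mm high, foot ring uppermost. 0.14 kg. Origin: centre of its underside (the mouth), z up. May be absent
- cup_b: a second cup, the same as cup_a. May be absent
- pot_lid: white ceramic teapot lid, 84 mm in diameter, dome 21 mm high with an upright round knob on top: 23 mm in diameter, from 27 to 47 mm height. 0.13 kg. Origin: centre of its underside, z up. May be absent
- infuser: steel tea infuser ball, 50 mm in diameter, on a flat foot of 38 mm, with flat round bosses (20 mm across) at y + and - 27 mm (54 mm over both) to grip it by, and a spring clip reaching 40 mm out on its +x side. 0.08 kg. Origin: centre of the ball, 26 mm above the foot's underside, z up. It may lie any way in the drawer. May be absent
- glass: clear drinking glass upside down in the rack, 72 mm in diameter, 75 mm high; origin at the centre of its underside. Not a tea thing: stays in the rack
- mug: terracotta mug on the right, 95 mm high; leave alone
Things that resemble listed ones, but are neither listed nor needed, are in the scene too. Leave any orange or red look-alike of the pot_lid alone.

How it is judged:
By the outcome, as a careful person would: the job done as asked, in the order asked, and still so for the second after the job is handed in, with the robot touching nothing.
Of cup_a, cup_b, pot_lid, infuser only 2 to 3 are there at a start; the rules pass over those that are not, and their reading is None.
At some moment in a run one of cup_a, cup_b, infuser may be knocked a few centimetres aside while the robot is not near it.
It also fails if it takes over 210 s, if anything falls off the work surface, if the arm or the gripper's body presses on something with over 40 N, if the wrist force passes 120 N, or if a joint passes its speed limit or range.

## Working session

There is one attempt and no reset: what is moved stays moved. The work goes in short steps, Python scripts to look and compute and a tool call to move; the robot and the scene stay as the last step left them, time stands still between calls to the robot, and variables do not carry over. Pictures are saved under pics/ and viewed, about 12 in all and at most 16, crops included, and the job is handed in when it is done.

Besides the shell and the picture viewer there is one more tool, called after "Call:" as name(argument=value, ...) on one line, values as JSON. carry_out: Moves the arm, as the interface text tells. Its arguments: {"type":"object","properties":{"motion":{"type":"array"},"newtons":{"type":"number"}},"required":["motion"]}

```bash
ls; mkdir -p pics
python3 - <<'E'
from bench import bot, cams
import cv2
print(bot.sense())
for n in ("side","top"):
    im=cams.snapshot(n); cv2.imwrite(f"pics/{n}0.png",cv2.resize(im[:,:,::-1],None,fx=1.5,fy=1.5,interpolation=cv2.INTER_CUBIC))
    print(n,cams.camera_params(n))
E
```

```text
pics
{'t': 0.0, 'joints': array([ 1.21198875e+00,  8.74775675e-02,  1.75151960e-01,  1.65981239e+00,
       -8.86927452e-06,  1.57080055e+00]), 'qvel': array([-7.37563965e-04,  6.63361412e-05, -3.59688079e-04, -5.54965477e-04,
       -2.87984258e-05,  1.46139394e-03]), 'joint_efforts': array([-7.81910585e-04, -5.20398045e+01,  4.64794779e+01,  1.66427088e-02,
        5.73769921e-05,  2.73042235e-05]), 'eef_pos': array([0.19306319, 0.5147704 , 0.2385826 ]), 'orientation': array([ 0.12571237,  0.69583904, -0.12664697,  0.69567592]), 'force': array([-0.02586344,  0.13741259, -0.29766226]), 'ft_torque': array([ 0.00780112, -0.06173437,  0.02861307]), 'finger_gap': 0.08534046318816771}
side {'fx': 465.16530427651685, 'fy': 465.16530427651685, 'cx': 256.67653513447783, 'cy': 182.91271195152285, 'k1': 0.005848399915833138, 'rvec': array([ 0.28197723, -2.65313211,  1.48097908]), 'tvec': array([0.5747332 , 0.20366133, 1.70921376])}
top {'fx': 347.75645214331126, 'fy': 347.75645214331126, 'cx': 252.70750960462706, 'cy': 191.28925626153335, 'k1': -0.013851938404906847, 'rvec': array([ 2.08606065, -2.12379028,  0.18368165]), 'tvec': array([-0.02488406,  0.57326712,  1.17587679])}
```

View pics/top0.png

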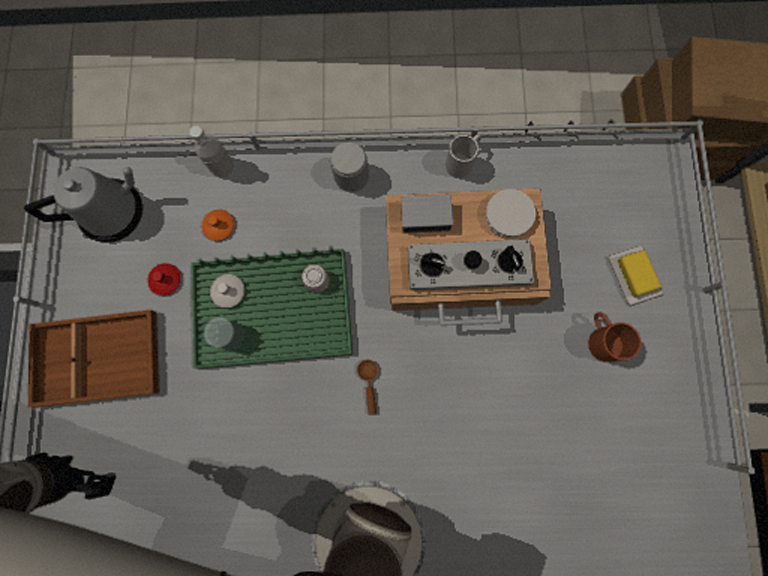

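View pics/side0.png

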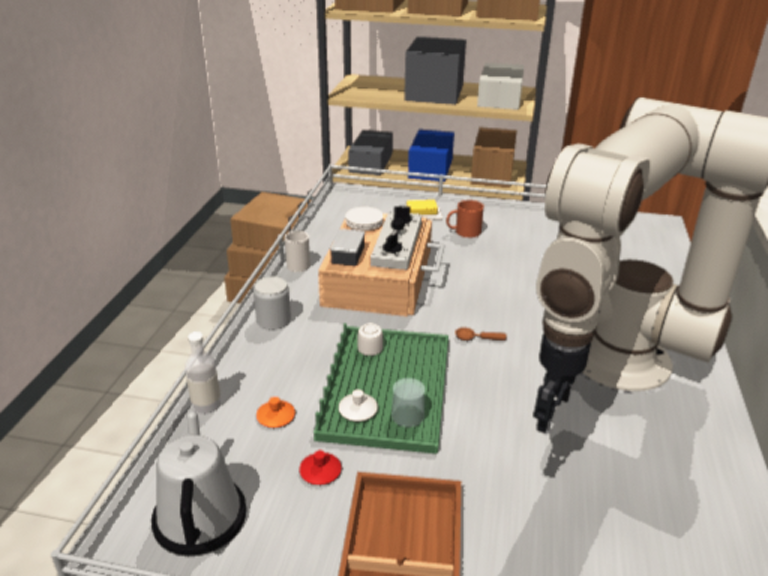

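The rack holds a white lid (top view, 228,291), one cup (315,277) and the glass (220,333). There is no infuser. The cabinet's lock case is around (471,264), with the handle around (470,315). I'll take close crops of these and measure.

```bash
cat > h.py <<'E'
import numpy as np, cv2
from bench import bot, cams
def cam(n):
    p=cams.camera_params(n); R=cv2.Rodrigues(np.array(p["rvec"]))[0]; return p,R,np.array(p["tvec"])
def ray(n,u,v):
    p,R,t=cam(n); d=np.array([(u-p["cx"])/p["fx"],(v-p["cy"])/p["fy"]]); s=d.copy()
    for _ in range(5): s=d/(1+p["k1"]*(s@s))
    return -R.T@t, R.T@np.array([*s,1])
def onz(n,u,v,z):
    c,d=ray(n,u,v); return c+d*(z-c[2])/d[2]
def proj(n,P):
    p,R,t=cam(n); q=R@np.array(P,float)+t; s=q[:2]/q[2]; s=s*(1+p["k1"]*(s@s))
    return np.array([s[0]*p["fx"]+p["cx"],s[1]*p["fy"]+p["cy"]])
def crop(n,x0,y0,x1,y1,k,f,im=None):
    im=cams.snapshot(n) if im is None else im
    c=cv2.resize(im[y0:y1,x0:x1,::-1],None,fx=k,fy=k,interpolation=cv2.INTER_CUBIC)
    for x in range((x0//10+1)*10,x1,10): cv2.putText(c,str(x),(int((x-x0)*k),8),0,.3,(0,255,255),1); cv2.line(c,(int((x-x0+.5)*k),10),(int((x-x0+.5)*k),14),(0,255,255))
    for y in range((y0//10+1)*10,y1,10): cv2.putText(c,str(y),(0,int((y-y0+.5)*k)+3),0,.3,(0,255,255),1)
    if f: cv2.imwrite(f,c)
    return c
E
python3 - <<'E'
from h import *
im=cams.snapshot("top"); 
a=crop("top",255,125,370,220,6.5,None,im); b=crop("top",125,160,240,250,6.5,None,im)
cv2.imwrite("pics/ca.png",a); cv2.imwrite("pics/cb.png",b)
E
```

```text
(no output)
```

View pics/ca.png

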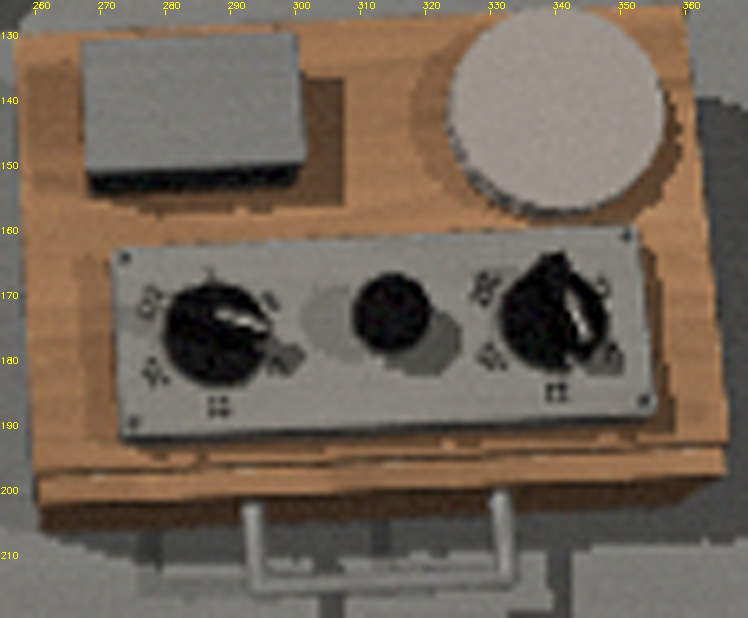

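View pics/cb.png

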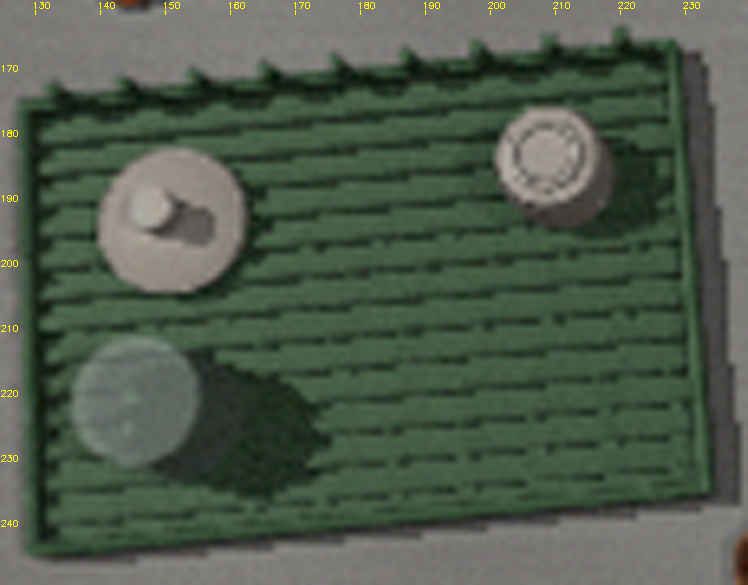

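Run:
```python
from h import *
np.set_printoptions(precision=4,suppress=True)
im=cams.snapshot("top")
f=lambda X,Y,x0,y0:(x0+X/6.5-.5,y0+Y/6.5-.5)
C=[onz("top",*f(X,Y,255,125),.147) for X,Y in[(112,249),(637,228),(655,411),(123,437)]]
print(np.array(C)); m=np.mean(C,0); 
y=(C[0]-C[1]+C[3]-C[2])/2; x=(C[0]+C[1]-C[2]-C[3])/2
print("case",m,"size",np.linalg.norm(x),np.linalg.norm(y),"yaw",np.degrees(np.arctan2(-y[0],y[1])),np.degrees(np.arctan2(x[1],x[0])))
print("knob top",onz("top",*f(391,313,255,125),.190))
yaw=np.arctan2(-y[0],y[1]); ex=np.array([np.cos(yaw),np.sin(yaw),0]); ey=np.array([-ex[1],ex[0],0])
g=im.astype(int).min(2)
for s,u0,v0,u1,v1 in((1,281,167,298,185),(-1,333,166,349,183)):
    D=m+s*.085*ey; 
    print("dial",D,"axis px z156",proj("top",[*D[:2],.156]),"z190",proj("top",[*D[:2],.190]))
    v,u=np.nonzero(g[v0:v1,u0:u1]>140); u=u+u0; v=v+v0
    for a,b in zip(u,v):
        P=onz("top",a,b,.19)-D; print((a,b),g[b,a],round(P@ex*1e3),round(P@ey*1e3),end="; ")
    print()
    print(im[v0:v1,u0:u1].mean(2).astype(int))
h=[onz("top",*f(X,Y,255,125),.085+.006) for X,Y in((252,583),(508,575))]; print("handle",h)
```

```text
[[ 0.65   -0.1022  0.147 ]
 [ 0.655  -0.3703  0.147 ]
 [ 0.5594 -0.3724  0.147 ]
 [ 0.5516 -0.1052  0.147 ]]
case [ 0.604  -0.2375  0.147 ] size 0.09701733480904726 0.267769857998292 yaw 1.3758860786571079 1.5004091140932447
knob top [ 0.6021 -0.236   0.19  ]
dial [ 0.602  -0.1525  0.147 ] axis px z156 [287.5718 175.8279] z190 [288.3317 173.2461]
(np.int64(292), np.int64(174)) 158 -3 -11; 
[[132 129 133 129 134 125  79 118 128 133 130 130 129 125 131 128 131]
 [131 128 122 123 124  73  65  63  85 118 122 125 127 127 132 127 127]
 [121 120  74  51  30   8  13  17   6  10  23  82 115 126 122 118 126]
 [ 86  25   2  12  15  15  21  15   3  10  10   8  48 115  87  58 113]
 [ 59  19  13  13  11  24  12   9   3   9  19  16   8  55 105  57  84]
 [ 34  19  18  17  24  19  18  51  64  43  28  12   5   4 116  99  75]
 [  4  15  18  20  18  21  12  97 126 100  82  85  67  26  29 118 133]
 [  3   6  13   9  10  18  21  17  50  56 115 165 136  92  65  67 126]
 [  6   0  10   0   9   0   0  12  12   0  15   9  45 118 101  73 124]
 [  4   0   0   0  13   0   7   0   0   0   2  11  14   1  14  50 11
[... 1266 characters left out ...]
  5   7   0  52]
 [  3   8  20  10  23  11   1  10   5   3  83 120  39   7  10  52]
 [ 14  16  21  15  20   6   3   8   0  15  23 166  71   1   2  55]
 [  0   8  10   7   9  13  10   2  14  10  10 105  94  22  14  72]
 [ 23   0  24  12  17   8  13   2  11   8   2  56  41  14  29  68]
 [ 54  16  14  20  20  14   7   1   0   2   4   0   3  22  60  42]
 [ 99  49  21  16  11  17  10  17   0  52  23   0  13  66  80  40]
 [112 103  58  29  12  12  12  15   9  91  71  35  47  73  71  48]
 [121 132 118  83  57  47  29  25  13  50 103  90  72  75  73  73]
 [128 127 127 130 137 116  87  81  65  86 128 134  90  88  86  88]]
handle [array([ 0.4838, -0.1723,  0.091 ]), array([ 0.4854, -0.3054,  0.091 ])]
```

```bash
cat >> h.py <<'E'
from scipy.spatial.transform import Rotation as Ro
def tell():
    s=bot.sense(); M=Ro.from_quat(s["orientation"]).as_matrix(); print("t",s["t"],"p",s["eef_pos"].round(4),"gap",round(s["finger_gap"],4),"F",s["force"].round(1),"q",s["joints"].round(3)); print("tool axes cols\n",M.round(3),"yaw of tool y",np.degrees(np.arctan2(M[1,1],M[0,1])).round(2))
    return s,M
def need(P):
    s,M=tell(); print("tool shift mm",(M.T@(np.array(P)-s["eef_pos"])*1e3).round(1))
E
python3 - <<'E'
from h import *
np.set_printoptions(precision=4,suppress=True)
f=lambda X,Y,x0,y0:(x0+X/6.5-.5,y0+Y/6.5-.5)
P=onz("top",*f(547,155,125,160),.080); print("cup",P,proj("side",P)*1.5)
P=onz("top",*f(152,208,125,160),.067); print("lid knob",P,proj("side",P)*1.5)
print("lid rim",onz("top",*f(172,220,125,160),.023))
P=onz("top",*f(137,400,125,160),.095); print("glass",P)
need([.602,-.1525,.30])
K=np.array([.6025,-.2365,.19]); print("knob side px*1.5",proj("side",K)*1.5)
yaw=np.radians(1.2); ex=np.array([np.cos(yaw),np.sin(yaw),0]); ey=np.array([-ex[1],ex[0],0])
for s,L in((1,[(288.5,172.8),(291,174),(295,175.3)]),(-1,[(342,170),(343,173),(344.5,176.5)])):
    Q=[onz("top",*p,.19) for p in L]; d=Q[2]-Q[0]; D=K+s*.085*ey
    print("dial",D, "cw deg",np.degrees(np.arctan2(-d@ey,d@ex)),"end-from-axis",(Q[2]-D)@ex,(Q[2]-D)@ey)
E
```

```text
cup [0.5997 0.1184 0.08  ] [370.1586 327.1874]
lid knob [0.5776 0.3367 0.067 ] [357.5465 392.3689]
lid rim [0.5796 0.3397 0.023 ]
glass [0.4692 0.3307 0.095 ]
t 0.2 p [0.1931 0.5149 0.2389] gap 0.0853 F [-0.9  0.5 -0.9] q [1.212 0.087 0.175 1.66  0.    1.571]
tool axes cols
 [[-0.     0.351  0.936]
 [-0.001  0.936 -0.351]
 [-1.    -0.001 -0.   ]] yaw of tool y 69.44
tool shift mm [ -60.7 -481.3  617.2]
knob side px*1.5 [397.9419 219.6676]
dial [ 0.6007 -0.1515  0.19  ] cw deg 114.24849810995252 end-from-axis -0.0063855267668010834 -0.021764419252253323
dial [ 0.6043 -0.3215  0.19  ] cw deg 164.3839441046058 end-from-axis -0.01695032521246926 -0.007530940592467228
```

Call:
carry_out(motion=[[0,-0.01,0,0,8.5,0,0],[0,-0.01,0,0,8.5,0,0],[0,-0.01,0,0,8.5,0,0],[0,-0.01,0,0,8.5,0,0],[0,-0.01,0,0,8.5,0,0],[0,-0.01,0,0,8.5,0,0],[0,0,0,0,8.5,0,0],[0,0,0,0,8.5,0,0],[0,0,0,0,8.5,0,0],[0,0,0,0,8.5,0,0],[0,0,0,0,0,0,0]], newtons=40)

```text
t: 1.3
eef_pos: [0.1929, 0.5144, 0.2989]
orientation: [-0.566, -0.42, 0.569, -0.422]
force: [-0.5, -0.4, 0.2]
finger_gap: 0.0851
```

Call:
carry_out(motion=[[0,0,0.029,0.026,0,0,0],[0,0,0.029,0.026,0,0,0],[0,0,0.029,0.026,0,0,0],[0,0,0.029,0.026,0,0,0],[0,0,0.029,0.026,0,0,0],[0,0,0.029,0.026,0,0,0],[0,0,0.029,0.026,0,0,0],[0,0,0.029,0.026,0,0,0],[0,0,0.029,0.026,0,0,0],[0,0,0.029,0.026,0,0,0],[0,0,0.029,0.026,0,0,0],[0,0,0.029,0.026,0,0,0],[0,0,0.029,0.026,0,0,0],[0,0,0.029,0.026,0,0,0],[0,0,0.029,0.026,0,0,0],[0,0,0.029,0.026,0,0,0],[0,0,0.029,0.026,0,0,0],[0,0,0.029,0.026,0,0,0],[0,0,0.029,0.026,0,0,0],[0,0,0,0,0,0,0]])

```text
t: 3.3
eef_pos: [0.6193, -0.1254, 0.2965]
orientation: [-0.543, -0.449, 0.548, -0.451]
force: [0.6, -0.1, 0.4]
finger_gap: 0.0857
```

Run:
```python
from h import *
need([.601,-.1515,.30])
```

```text
t 3.3 p [ 0.6193 -0.1254  0.2965] gap 0.0857 F [ 0.6 -0.1  0.4] q [-0.197  0.336  0.582  1.819 -0.007  1.564]
tool axes cols
 [[-0.004  0.982 -0.189]
 [-0.006 -0.189 -0.982]
 [-1.    -0.003  0.007]] yaw of tool y -10.9
tool shift mm [ -3.3 -13.   29.1]
```

Call:
carry_out(motion=[[0,0,-0.0065,0.0145,0,0,0],[0,0,-0.0065,0.0145,0,0,0],[0,0,0,0,6,0,0],[0,0,0,0,0,0,0]])

```text
t: 3.7
eef_pos: [0.598, -0.1538, 0.2964]
orientation: [-0.564, -0.423, 0.569, -0.424]
force: [0.4, 0.2, -1.0]
finger_gap: 0.0853
```

Run:
```python
from h import *
need([.601,-.1515,.172])
crop("side",230,120,310,190,9,"pics/s1.png")
```

```text
t 3.7 p [ 0.598  -0.1538  0.2964] gap 0.0853 F [ 0.4  0.2 -1. ] q [-0.248  0.297  0.532  1.81  -0.007  1.61 ]
tool axes cols
 [[-0.006  0.959 -0.284]
 [-0.006 -0.284 -0.959]
 [-1.    -0.004  0.007]] yaw of tool y -16.49
tool shift mm [124.3   2.6  -3.9]
```

View pics/s1.png

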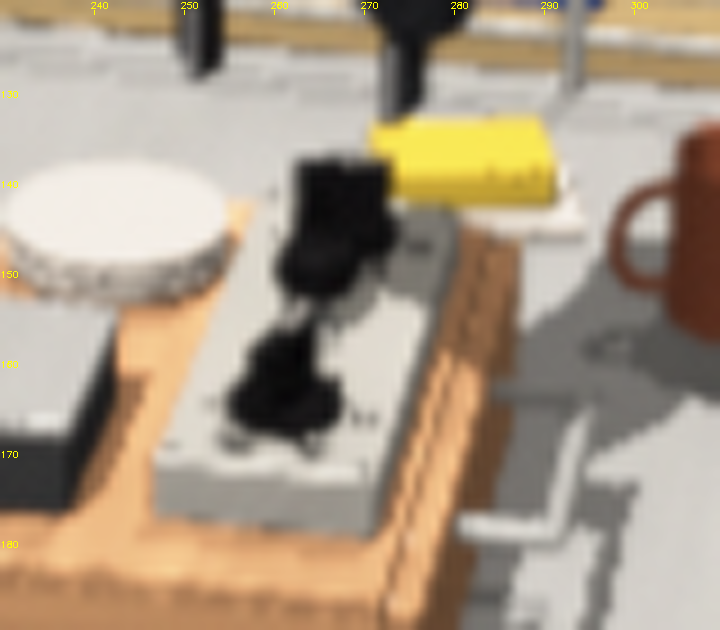

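The fingers are above the left dial. In this view its bar is seen end-on at (262,158), which matches an angle of about 108°. Descending and gripping.

Call:
carry_out(motion=[[0,0.02,0.0013,-0.002,0,0,0],[0,0.02,0.0013,-0.002,0,0,0],[0,0.02,0,0,0,0,0],[0,0.02,0,0,0,0,0],[0,0.02,0,0,0,0,0],[0,0.014,0,0,0,0,0],[0,0.01,0,0,0,0,0],[0,0,0,0,0,0,0],[0.5,0,0,0,0,0,0],[0.6,0,0,0,0,0,0],[0.7,0,0,0,0,0,0],[0.8,0,0,0,0,0,0],[1,0,0,0,0,0,0],[1,0,0,0,0,0,0],[1,0,0,0,0,0,0],[1,0,0,0,0,0,0],[1,0,0,0,0,0,0],[1,0,0,0,0,0,0]], newtons=40)

```text
t: 5.55
eef_pos: [0.6028, -0.1497, 0.1781]
orientation: [0.56, 0.428, -0.556, 0.441]
force: [1.4, -0.4, -0.8]
finger_gap: 0.0126
```

Run:
```python
from h import *
need([.601,-.1515,.172])
```

```text
t 5.55 p [ 0.6028 -0.1497  0.1781] gap 0.0126 F [ 1.4 -0.4 -0.8] q [-0.241  0.227  0.215  1.541 -0.007  1.578]
tool axes cols
 [[ 0.016  0.969 -0.245]
 [-0.011 -0.245 -0.969]
 [-1.     0.018  0.006]] yaw of tool y -14.18
tool shift mm [ 6.1 -1.4  2.1]
```

Call:
carry_out(motion=[[1,0,0,0,5,0,0],[1,0,0,0,5,0,0],[1,0,0,0,5,0,0],[1,0,0,0,5,0,0],[1,0,0,0,5,0,0],[1,0,0,0,5,0,0],[1,0,0,0,5,0,0],[1,0,0,0,5,0,0],[1,0,0,0,5,0,0],[1,0,0,0,5,0,0],[1,0,0,0,5,0,0],[1,0,0,0,5,0,0],[1,0,0,0,5,0,0],[1,0,0,0,5,0,0],[1,0,0,0,0,0,0]])

```text
t: 7.05
eef_pos: [0.6058, -0.153, 0.178]
orientation: [0.715, 0.012, -0.699, 0.023]
force: [2.6, 0.8, -0.9]
finger_gap: 0.013
```

Run:
```python
from h import *
need([.601,-.1515,.172])
```

```text
t 7.05 p [ 0.6058 -0.153   0.178 ] gap 0.013 F [ 2.6  0.8 -0.9] q [-0.243  0.228  0.216  1.534 -0.01   2.849]
tool axes cols
 [[ 0.022  0.049 -0.999]
 [-0.015 -0.999 -0.05 ]
 [-1.     0.017 -0.021]] yaw of tool y -87.17
tool shift mm [ 5.9 -1.9  4.8]
```

Call:
carry_out(motion=[[1,0,0,0,2,0,0],[1,0,0,0,0,0,0],[0.6,0,0,0,0,0,0],[0.6,0,0,0,0,0,0],[0.6,0,0,0,0,0,0],[0.6,-0.015,0,0,0,0,0],[0.6,-0.03,0,0,0,0,0],[0.3,-0.03,0,0,0,0,0],[0,-0.03,0,0,0,0,0],[0,0,0.035,0,0,0,0],[0,0,0.035,0,0,0,0],[0,0,0.035,0,0,0,0],[0,0,0.035,0,0,0,0],[0,0,0.029,0,0,0,0],[0,0,0,0,-7,0,0],[0,0,0,0,-7,0,0],[0,0,0,0,-6,0,0],[0,0,0,0,0,0,0]])

```text
t: 8.85
eef_pos: [0.6074, -0.3264, 0.2909]
orientation: [0.7, 0.132, -0.686, 0.147]
force: [0.3, 0.3, -0.1]
finger_gap: 0.0847
```

Run:
```python
from h import *
need([.606,-.322,.175])
```

```text
t 8.85 p [ 0.6074 -0.3264  0.2909] gap 0.0847 F [ 0.3  0.3 -0.1] q [-0.492  0.466  0.744  1.821 -0.003  2.252]
tool axes cols
 [[ 0.023  0.387 -0.922]
 [-0.016 -0.922 -0.387]
 [-1.     0.023 -0.015]] yaw of tool y -67.25
tool shift mm [115.8  -7.3   1.3]
```

Call:
carry_out(motion=[[0,0.02,-0.003,0.001,0,0,0],[0,0.02,-0.002,0,0,0,0],[0,0.02,-0.001,0,0,0,0],[0,0.02,0,0,0,0,0],[0,0.02,0,0,0,0,0],[0,0.012,0,0,0,0,0],[0,0,0,0,0,0,0],[0.5,0,0,0,0,0,0],[0.6,0,0,0,0,0,0],[0.7,0,0,0,0,0,0],[0.8,0,0,0,0,0,0],[1,0,0,0,0,0,0],[1,0,0,0,0,0,0],[1,0,0,0,0,0,0],[1,0,0,0,0,0,0],[1,0,0,0,0,0,0],[1,0,0,0,0,0,0]])

```text
t: 10.55
eef_pos: [0.6084, -0.3224, 0.1806]
orientation: [0.704, 0.124, -0.685, 0.141]
force: [1.3, -0.6, -0.7]
finger_gap: 0.0128
```

Run:
```python
from h import *
need([.606,-.322,.175])
```

```text
t 10.55 p [ 0.6084 -0.3224  0.1806] gap 0.0128 F [ 1.3 -0.6 -0.7] q [-4.860e-01  3.810e-01  4.110e-01  1.565e+00 -2.000e-03  2.278e+00]
tool axes cols
 [[ 0.03   0.368 -0.929]
 [-0.019 -0.929 -0.368]
 [-0.999  0.028 -0.021]] yaw of tool y -68.41
tool shift mm [ 5.5 -1.4  2.2]
```

Call:
carry_out(motion=[[1,0,0,0,-5,0,0],[1,0,0,0,-5,0,0],[1,0,0,0,-5,0,0],[1,0,0,0,-5,0,0],[1,0,0,0,-5,0,0],[1,0,0,0,-5,0,0],[1,0,0,0,-5,0,0],[1,0,0,0,-5,0,0],[1,0,0,0,-5,0,0],[1,0,0,0,-5,0,0],[1,0,0,0,-5,0,0],[1,0,0,0,-5,0,0],[1,0,0,0,-5,0,0],[1,0,0,0,-5,0,0],[1,0,0,0,-5,0,0],[1,0,0,0,-5,0,0],[1,0,0,0,-5,0,0],[1,0,0,0,-5,0,0],[1,0,0,0,-5,0,0],[1,0,0,0,0,0,0]])

```text
t: 12.55
eef_pos: [0.6053, -0.3214, 0.1805]
orientation: [0.351, 0.604, -0.352, 0.624]
force: [1.4, -0.6, -0.0]
finger_gap: 0.0126
```

Run:
```python
from h import *
need([.606,-.322,.175])
```

```text
t 12.55 p [ 0.6053 -0.3214  0.1805] gap 0.0126 F [ 1.4 -0.6 -0. ] q [-0.487  0.38   0.409  1.572 -0.002  0.552]
tool axes cols
 [[ 0.024  0.862  0.506]
 [-0.015  0.507 -0.862]
 [-1.     0.013  0.026]] yaw of tool y 30.46
tool shift mm [5.6 0.2 0.8]
```

Call:
carry_out(motion=[[0.6,0,0,0,0,0,0],[0.6,0,0,0,0,0,0],[0.6,0,0,0,0,0,0],[0.6,-0.015,0,0,0,0,0],[0.6,-0.03,0,0,0,0,0],[0.4,-0.03,0,0,0,0,0],[0.3,-0.02,0,0,0,0,0],[0.3,0,0,0,7.5,0,0],[0.3,0,0,0,7.5,0,0],[0.3,0,0,0,7.5,0,0],[0.3,0,0,0,7.5,0,0],[0.3,0,0,-0.03,0,0,0],[0.3,0,0,-0.03,0,0,0],[0.3,0,0,-0.024,0,0,0],[0.3,0,0,0,0,-1,0],[0.3,0,0,0,0,0,0]])

```text
t: 14.15
eef_pos: [0.605, -0.234, 0.2787]
orientation: [-0.506, -0.476, 0.511, -0.506]
force: [-0.1, 0.0, -0.6]
finger_gap: 0.06
```

Run:
```python
from h import *
need([.6045,-.237,.170])
crop("top",265,150,365,225,7.5,"pics/t2.png")
```

```text
t 14.15 p [ 0.605  -0.234   0.2787] gap 0.06 F [-0.1  0.  -0.6] q [-0.358  0.322  0.527  1.74  -0.025  1.247]
tool axes cols
 [[ 0.025  0.999 -0.036]
 [-0.036 -0.035 -0.999]
 [-0.999  0.026  0.035]] yaw of tool y -1.99
tool shift mm [108.7  -3.2  -0.8]
```

View pics/t2.png

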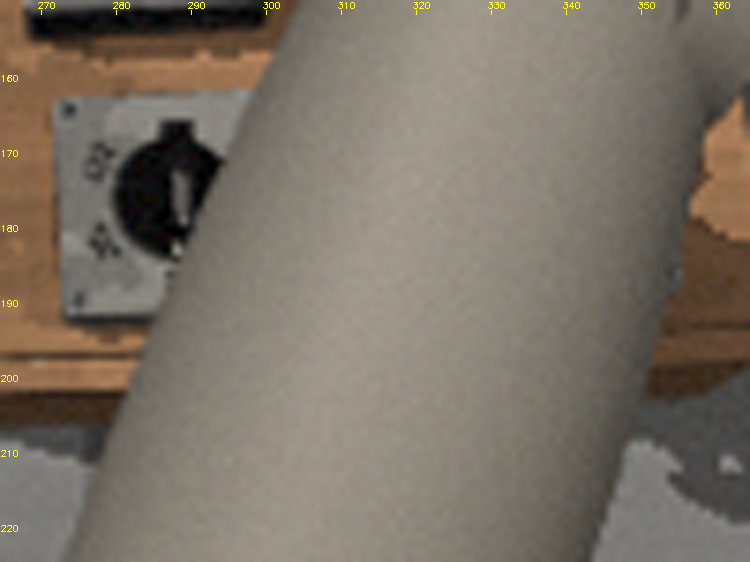

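Call:
carry_out(motion=[[0.3,0,0,0,0,2,-1.4],[0.3,0,0,0,0,0,0],[0.3,0.02,-0.001,0.001,0,0,0],[0.3,0.02,0,0.001,0,0,0],[0.3,0.02,0,0,0,0,0],[0.3,0.02,0,0,0,0,0],[0.3,0.02,0,0,0,0,0],[0.3,0.007,0,0,0,0,0],[0.3,0,0,0,0,0,0]])

```text
t: 15.1
eef_pos: [0.6042, -0.2442, 0.168]
orientation: [0.512, 0.486, -0.511, 0.492]
force: [-0.2, 0.3, 0.5]
finger_gap: 0.0598
```

Run:
```python
from h import *
need([.6045,-.237,.170])
```

```text
t 15.1 p [ 0.6042 -0.2442  0.168 ] gap 0.0598 F [-0.2  0.3  0.5] q [-0.383  0.312  0.3    1.55  -0.002  1.233]
tool axes cols
 [[ 0.007  0.999 -0.045]
 [-0.005 -0.045 -0.999]
 [-1.     0.007  0.005]] yaw of tool y -2.58
tool shift mm [-2.  -0.  -7.2]
```

Shift 7 mm to the knob centre, grip it, then pull straight up.

Call:
carry_out(motion=[[0.3,0,0,-0.007,0,0,0],[0.3,0,0,0,0,0,0],[0.5,0,0,0,0,0,0],[0.6,0,0,0,0,0,0],[1,0,0,0,0,0,0],[1,0,0,0,0,0,0],[1,0,0,0,0,0,0],[1,0,0,0,0,0,0],[1,0,0,0,0,0,0]], newtons=50)

```text
t: 16.0
eef_pos: [0.6046, -0.2374, 0.1717]
orientation: [0.512, 0.485, -0.511, 0.492]
force: [-0.3, 0.5, -2.3]
finger_gap: 0.0367
```

Call:
carry_out(motion=[[1,-0.005,0,0,0,0,0],[1,-0.005,0,0,0,0,0],[1,-0.005,0,0,0,0,0],[1,-0.005,0,0,0,0,0],[1,-0.005,0,0,0,0,0],[1,-0.004,0,0,0,0,0],[1,0,0,0,0,0,0]])

```text
t: 16.7
eef_pos: [0.6046, -0.2373, 0.1977]
orientation: [-0.511, -0.486, 0.512, -0.491]
force: [-1.1, -0.4, 4.6]
finger_gap: 0.0362
```

Call:
carry_out(motion=[[1,-0.004,0,0,0,0,0],[1,0,0,0,0,0,0]])

```text
t: 16.9
eef_pos: [0.6047, -0.2373, 0.1978]
orientation: [-0.51, -0.488, 0.512, -0.489]
force: [-1.3, -0.2, 5.6]
finger_gap: 0.0363
```

Call:
carry_out(motion=[[0.3,0,0,0,0,0,0],[0.3,0,0,0,0,0,0],[0.3,0,0,0,0,0,0],[0.3,-0.015,0,0,0,0,0],[0.3,-0.025,0,0,0,0,0],[0.3,-0.025,0,0,0,0,0],[0.5,-0.02,-0.02,0,0,0,0],[0.5,0,-0.035,0,0,0,0],[0.5,0,-0.035,0,0,0,0],[0.5,0,-0.03,0,0,0,0],[0.5,0,0,0,0,0,0]])

```text
t: 18.0
eef_pos: [0.4806, -0.2302, 0.2963]
orientation: [0.512, 0.483, -0.51, 0.494]
force: [0.4, -0.8, 0.8]
finger_gap: 0.0426
```

Run:
```python
from h import *
need([.4846,-.239,.082])
```

```text
t 18.0 p [ 0.4806 -0.2302  0.2963] gap 0.0426 F [ 0.4 -0.8  0.8] q [-0.445  0.059  0.259  1.754 -0.003  1.169]
tool axes cols
 [[ 0.013  0.999 -0.044]
 [-0.009 -0.044 -0.999]
 [-1.     0.014  0.009]] yaw of tool y -2.52
tool shift mm [214.4   1.4   6.7]
```

Call:
carry_out(motion=[[0.5,0,0.001,0.007,-3.5,0,0],[0.5,0.03,0,0,0,0,0],[0.5,0.03,0,0,0,0,0],[0.5,0.03,0,0,0,0,0],[0.5,0.03,0,0,0,0,0],[0.5,0.025,0,0,0,0,0],[0.5,0,0,0,0,0,0]])

```text
t: 18.7
eef_pos: [0.4867, -0.2398, 0.1551]
orientation: [0.498, 0.494, -0.492, 0.516]
force: [-0.2, -0.2, -0.2]
finger_gap: 0.0426
```

Run:
```python
from h import *
need([.4846,-.239,.082])
crop("side",240,110,330,190,8.5,"pics/s3.png")
```

```text
t 18.7 p [ 0.4867 -0.2398  0.1551] gap 0.0426 F [-0.2 -0.2 -0.2] q [-0.457  0.021 -0.056  1.461 -0.002  1.094]
tool axes cols
 [[ 0.028  0.999  0.019]
 [-0.016  0.02  -1.   ]
 [-0.999  0.028  0.016]] yaw of tool y 1.12
tool shift mm [72.9 -4.1 -2. ]
```

View pics/s3.png

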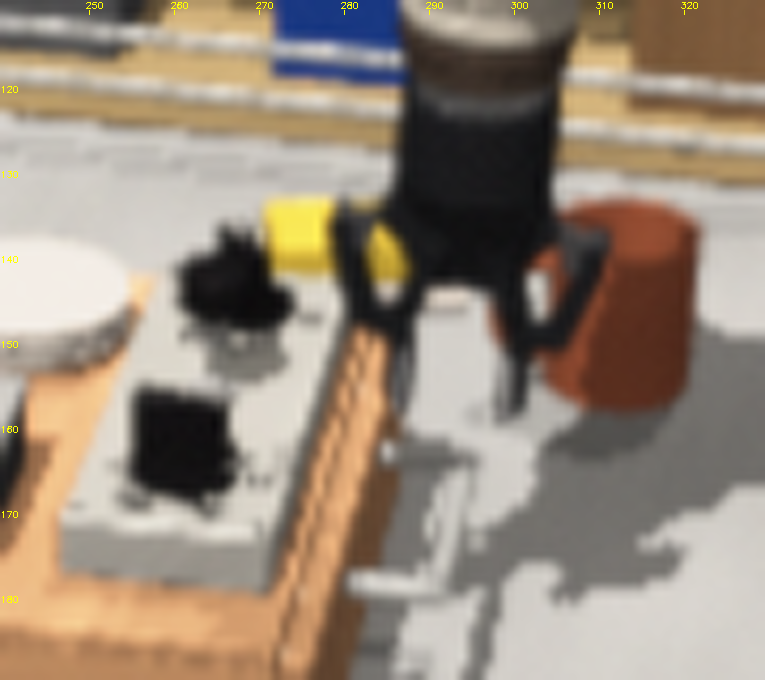

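The fingers (about 287 and 299 px) straddle the handle bar (about 293). Descending and gripping.

Call:
carry_out(motion=[[0.5,0.025,-0.004,-0.002,0,0,-1.5],[0.5,0.025,0,0,0,0,0],[0.5,0.02,0,0,0,0,0],[0.5,0,0,0,0,0,0],[0.8,0,0,0,0,0,0],[1,0,0,0,0,0,0],[1,0,0,0,0,0,0],[1,0,0,0,0,0,0],[1,0,0,0,0,0,0]])

```text
t: 19.65
eef_pos: [0.4918, -0.2425, 0.1031]
orientation: [0.494, 0.492, -0.496, 0.517]
force: [0.1, -0.4, -0.1]
finger_gap: 0.0
```

Call:
carry_out(motion=[[1,0,-0.01,0,0,0,0],[1,0,-0.01,0,0,0,0],[1,0,-0.01,0,0,0,0],[1,0,-0.01,0,0,0,0],[1,0,-0.01,0,0,0,0],[1,0,-0.01,0,0,0,0],[1,0,0,0,0,0,0]])

```text
t: 20.35
eef_pos: [0.4254, -0.2436, 0.1017]
orientation: [0.494, 0.492, -0.496, 0.517]
force: [0.5, -0.1, -0.6]
finger_gap: -0.0002
```

Run:
```python
from h import *
need([.3196,-.241,.082])
```

```text
t 20.35 p [ 0.4254 -0.2436  0.1017] gap -0.0002 F [ 0.5 -0.1 -0.6] q [-0.513 -0.097 -0.273  1.361 -0.012  1.038]
tool axes cols
 [[ 0.023  1.     0.019]
 [-0.027  0.019 -0.999]
 [-0.999  0.022  0.027]] yaw of tool y 1.1
tool shift mm [  17.2 -106.2   -5.1]
```

Call:
carry_out(motion=[[0.5,-0.03,0,0,0,0,0],[0.5,-0.01,0.02,0,0,1.5,-1.3],[0.5,0,0.03,0,0,0,0],[0.5,0,0.01,0,0,0,0],[0.5,0,0,0,0,0,0]])

```text
t: 20.85
eef_pos: [0.4856, -0.2417, 0.1442]
orientation: [0.496, 0.504, -0.496, 0.505]
force: [-0.7, 0.3, 0.6]
finger_gap: 0.0429
```

Run:
```python
from h import *
need([.4846,-.239,.082])
```

```text
t 20.85 p [ 0.4856 -0.2417  0.1442] gap 0.0429 F [-0.7  0.3  0.6] q [-4.620e-01  5.300e-02 -4.400e-02  1.473e+00 -1.000e-03  1.092e+00]
tool axes cols
 [[ 0.001  1.     0.017]
 [-0.001  0.017 -1.   ]
 [-1.     0.001  0.001]] yaw of tool y 0.98
tool shift mm [62.2 -1.  -2.8]
```

Call:
carry_out(motion=[[0.5,0.02,0,0,0,0,0],[0.5,0.02,0,0,0,0,0],[0.5,0.02,0,0,0,0,0],[0.5,0,0,0,0,0,0],[0.5,0.005,0,0,0,0,0],[0.5,0,0,0,0,0,0]])

```text
t: 21.45
eef_pos: [0.4823, -0.2416, 0.0777]
orientation: [0.495, 0.504, -0.496, 0.504]
force: [0.2, -0.3, -0.2]
finger_gap: 0.0425
```

Call:
carry_out(motion=[[0.7,0,0,0,0,0,0],[1,0,0,0,0,0,0],[1,0,0,0,0,0,0],[1,0,0,0,0,0,0],[1,0,0,0,0,0,0],[1,0,-0.01,0,0,0,0],[1,0,-0.01,0,0,0,0],[1,0,-0.01,0,0,0,0],[1,0,-0.01,0,0,0,0],[1,0,-0.01,0,0,0,0],[1,0,-0.01,0,0,0,0],[1,0,0,0,0,0,0]])

```text
t: 22.65
eef_pos: [0.4183, -0.2436, 0.0797]
orientation: [0.496, 0.503, -0.496, 0.506]
force: [-1.8, -0.8, -2.1]
finger_gap: 0.0097
```

Call:
carry_out(motion=[[1,0,-0.012,0,0,0,0],[1,0,-0.012,0,0,0,0],[1,0,-0.012,0,0,0,0],[1,0,-0.012,0,0,0,0],[1,0,-0.012,0,0,0,0],[1,0,-0.01,0,0,0,0],[1,0,-0.01,0,0,0,0],[1,0,-0.008,0,0,0,0],[1,0,-0.005,0,0,0,0],[1,0,-0.005,0,0,0,0],[1,0,-0.004,0,0,0,0],[1,0,0,0,0,0,0]])

```text
t: 23.85
eef_pos: [0.3189, -0.2459, 0.0797]
orientation: [0.502, 0.497, -0.488, 0.513]
force: [-2.4, -4.2, -0.2]
finger_gap: 0.01
```

Call:
carry_out(motion=[[1,0,-0.004,0,0,0,0],[1,0,0,0,0,0,0],[0.5,0,0,0,0,0,0],[0.5,0,0,0,0,0,0],[0.4,0,0,0,0,0,0],[0.4,-0.02,0,0,0,0,0],[0.4,-0.03,0,0,0,0,0],[0.4,-0.04,0,0,0,0,0],[0.4,-0.04,0,0,0,0,0],[0.4,-0.04,0,0,0,0,0],[0,-0.02,0,0,0,0,0]])

```text
t: 24.95
eef_pos: [0.307, -0.2434, 0.2736]
orientation: [0.504, 0.499, -0.485, 0.512]
force: [0.5, -1.2, -0.6]
finger_gap: 0.0644
```

Call:
carry_out(motion=[[0,0,0,0,-8,0,0],[0,0,0,0,-8,0,0],[0,0,0,0,-8,0,0],[0,0,0,0,-8,0,0],[0,0,0,0,-8,0,0],[0,0,0,0,-8,0,0],[0,0,0,0,-8,0,0],[0,0,0,0,-8,0,0],[0,0,0,0,-8,0,0],[0,0,0,0,-8,0,0],[0,0,0,0,-8,0,0],[0,0,0,0,0,0,0]])

```text
t: 26.15
eef_pos: [0.3048, -0.2429, 0.2799]
orientation: [-0.016, 0.695, 0.018, 0.718]
force: [-0.2, -0.4, -0.1]
finger_gap: 0.0848
```

Run:
```python
from h import *
need([.58,.118,.26])
cv2.imwrite("pics/t4.png",cv2.resize(cams.snapshot("top")[120:300,110:380,::-1],None,fx=2.9,fy=2.9,interpolation=cv2.INTER_CUBIC))
```

```text
t 26.15 p [ 0.3048 -0.2429  0.2799] gap 0.0848 F [-0.2 -0.4 -0.1] q [-0.69  -0.292 -0.091  1.749  0.024 -0.738]
tool axes cols
 [[ 0.032 -0.048  0.998]
 [ 0.004  0.999  0.048]
 [-0.999  0.003  0.032]] yaw of tool y 92.77
tool shift mm [ 30.3 347.1 291.5]
```

View pics/t4.png

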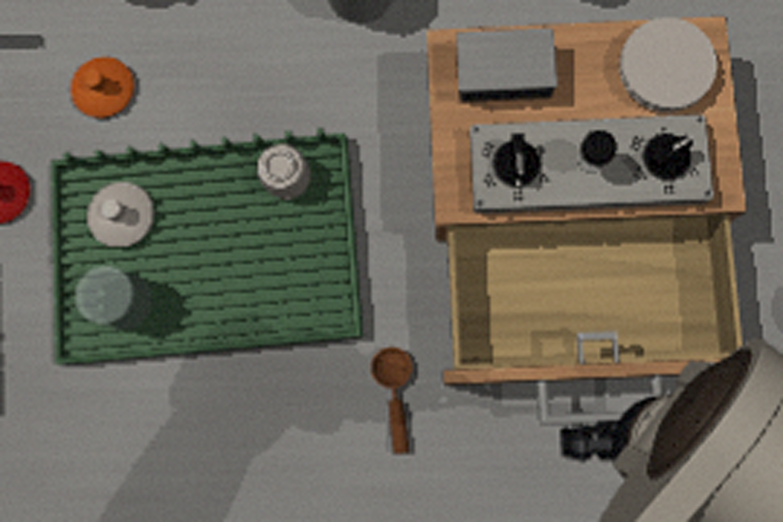

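```bash
cat >> h.py <<'E'
def cupfind():
    im=cams.snapshot("top").astype(np.uint8); R=im[160:250,180:240]
    g=cv2.resize(cv2.cvtColor(R,cv2.COLOR_RGB2GRAY),None,fx=6,fy=6,interpolation=cv2.INTER_CUBIC)
    c=cv2.HoughCircles(g,cv2.HOUGH_GRADIENT,1,60,param1=80,param2=15,minRadius=30,maxRadius=62)[0]
    return [(180+x/6-.5+1/12,160+y/6-.5+1/12,r/6) for x,y,r in c[:3]]
E
python3 - <<'E'
from h import *
for u,v,r in cupfind(): print(u,v,r,onz("top",u,v,.08))
u,v=110+281.5/2.9-.33,120+165.5/2.9-.33; P=onz("top",u,v,.08); print(u,v,P)
f=lambda X,Y:(110+X/2.9-.33,120+Y/2.9-.33)
print("drawer front corners z.111",onz("top",*f(443,377),.111),onz("top",*f(745,365),.111))
print("strike rear z.1",onz("top",*f(581,333),.1),onz("top",*f(618,333),.1))
crop("side",215,195,290,260,9,"pics/s4.png")
E
```

```text
206.0 176.66666 7.5833335 [0.62399542 0.12799781 0.08      ]
192.33333 176.66666 10.233334 [0.62506403 0.17640235 0.08      ]
206.73896551724138 176.73896551724138 [0.62367566 0.12538132 0.08      ]
drawer front corners z.111 [ 0.36613941 -0.06532443  0.111     ] [ 0.37371435 -0.40497846  0.111     ]
strike rear z.1 [ 0.41364669 -0.22438348  0.1       ] [ 0.41289119 -0.26659197  0.1       ]
```

View pics/s4.png

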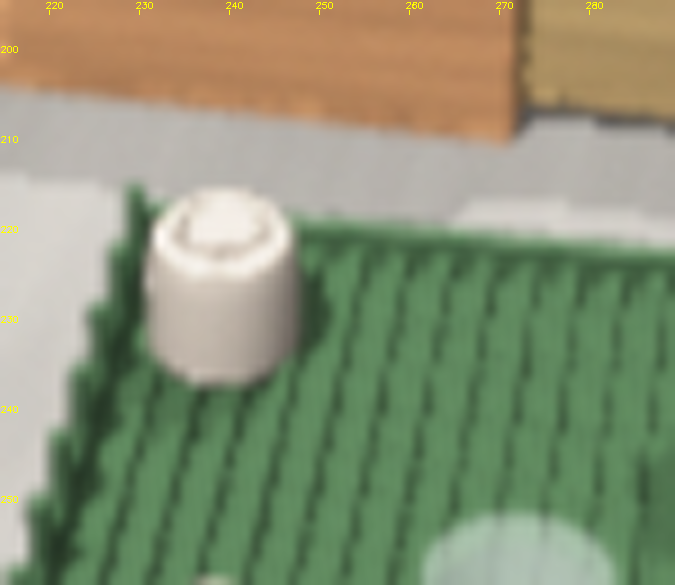

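The cup was knocked about 25 mm towards the prongs. It is still upright and is now at about (0.624, 0.126). The drawer is fully open and both dials look right (six o'clock and 60°). I'll fetch the cup first.

Call:
carry_out(motion=[[0,0,0.025,0.024,0,0,0],[0,0,0.025,0.024,0,0,0],[0,0,0.025,0.024,0,0,0],[0,0,0.025,0.024,0,0,0],[0,0,0.025,0.024,0,0,0],[0,0,0.025,0.024,0,0,0],[0,0,0.025,0.024,0,0,0],[0,0,0.025,0.024,0,0,0],[0,0,0.025,0.024,0,0,0],[0,0,0.025,0.024,0,0,0],[0,0,0.025,0.024,0,0,0],[0,0,0.025,0.024,0,0,0],[0,0,0.025,0.024,0,0,0],[0,0,0.025,0.024,0,0,0],[0,0,0,0,0,0,0]])

```text
t: 27.8
eef_pos: [0.6464, 0.1278, 0.2887]
orientation: [0.006, 0.697, -0.004, 0.717]
force: [1.4, -0.6, 0.3]
finger_gap: 0.0854
```

Run:
```python
from h import *
need([.624,.126,.15])
```

```text
t 27.8 p [0.6464 0.1278 0.2887] gap 0.0854 F [ 1.4 -0.6  0.3] q [ 0.197  0.368  0.607  1.781 -0.004  0.211]
tool axes cols
 [[ 0.029  0.014  0.999]
 [ 0.002  1.    -0.014]
 [-1.     0.002  0.029]] yaw of tool y 89.2
tool shift mm [138.   -2.5 -26.4]
```

Call:
carry_out(motion=[[0,0,-0.002,-0.013,0,1.7,0],[0,0,0,-0.012,0,0,0],[0,0.03,0,0,0,0,0],[0,0.03,0,0,0,0,0],[0,0.03,0,0,0,0,0],[0,0.03,0,0,0,0,0],[0,0,0,0,0,0,0]])

```text
t: 28.5
eef_pos: [0.612, 0.1216, 0.1669]
orientation: [0.011, 0.71, -0.01, 0.704]
force: [-0.4, 0.2, -0.7]
finger_gap: 0.0854
```

Run:
```python
from h import *
need([.624,.126,.037])
crop("side",205,185,285,245,9,"pics/s5.png")
```

```text
t 28.5 p [0.612  0.1216 0.1669] gap 0.0854 F [-0.4  0.2 -0.7] q [0.194 0.26  0.234 1.553 0.004 0.224]
tool axes cols
 [[-0.01   0.03   1.   ]
 [ 0.002  1.    -0.03 ]
 [-1.     0.002 -0.01 ]] yaw of tool y 88.3
tool shift mm [129.8   4.5  13.1]
```

View pics/s5.png

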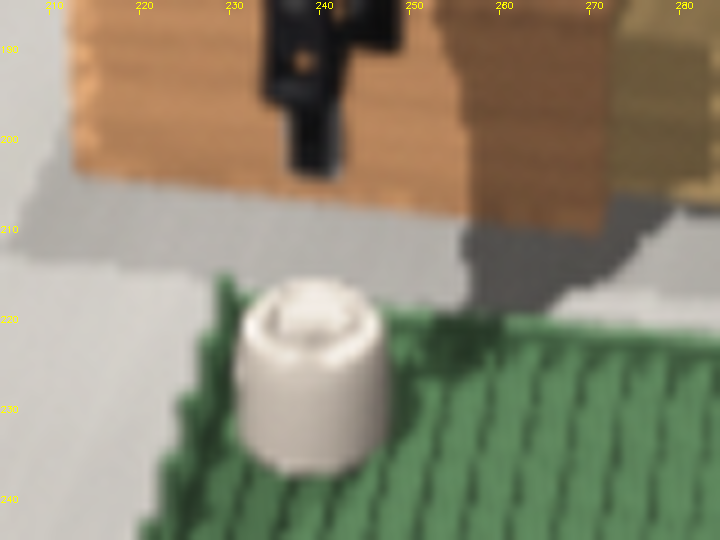

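Call:
carry_out(motion=[[0,0,0.004,0.013,0,0,0],[0,0.02,0,0,0,0,0],[0,0.02,0,0,0,0,0],[0,0,0,0,0,0,0]])

```text
t: 28.95
eef_pos: [0.6268, 0.1239, 0.1401]
orientation: [0.014, 0.706, -0.011, 0.708]
force: [0.2, 0.9, -1.0]
finger_gap: 0.0853
```

Run:
```python
from h import *
print(proj("side",[.624,.126,.08]), onz("side",239.3,219.5,.08))
need([.624,.126,.037])
```

```text
[239.6787038  218.47302804] [0.62386444 0.13233036 0.08      ]
t 28.95 p [0.6268 0.1239 0.1401] gap 0.0853 F [ 0.2  0.9 -1. ] q [0.193 0.283 0.21  1.494 0.004 0.228]
tool axes cols
 [[ 0.002  0.035  0.999]
 [ 0.005  0.999 -0.035]
 [-1.     0.005  0.002]] yaw of tool y 88.0
tool shift mm [103.1   1.5  -3.1]
```

Call:
carry_out(motion=[[0,0,0.003,-0.003,0,0,0],[0,0.02,0,0,0,0,0],[0,0.02,0,0,0,0,0],[0,0.02,0,0,0,0,0],[0,0.02,0,0,0,0,0],[0,0,0,0,0,0,0]])

```text
t: 29.55
eef_pos: [0.6276, 0.1285, 0.0737]
orientation: [0.016, 0.701, -0.01, 0.713]
force: [0.0, 0.9, 0.2]
finger_gap: 0.0853
```

Call:
carry_out(motion=[[0,0.015,-0.001,-0.003,0,0,0],[0,0.015,0,0,0,0,0],[0,0.008,0,0,0,0,0],[0,0,0,0,0,0,0]])

```text
t: 29.95
eef_pos: [0.6279, 0.1288, 0.0423]
orientation: [0.017, 0.698, -0.01, 0.716]
force: [-0.5, -0.7, -0.9]
finger_gap: 0.0854
```

Call:
carry_out(motion=[[0,0.005,0,-0.003,0,0,0],[0.1,0,0,0,0,0,0],[0.15,0,0,0,0,0,0],[0.2,0,0,0,0,0,0],[0.3,0,0,0,0,0,0],[0.4,0,0,0,0,0,0],[0.5,0,0,0,0,0,0],[0.5,0,0,0,0,0,0],[0.5,0,0,0,0,0,0]], newtons=25)

```text
t: 30.85
eef_pos: [0.6261, 0.1293, 0.0398]
orientation: [0.018, 0.697, -0.01, 0.717]
force: [0.0, -0.2, -0.7]
finger_gap: 0.0611
```

Call:
carry_out(motion=[[0.5,-0.01,0,0,0,0,0],[0.5,-0.02,0,0,0,0,0],[0.5,-0.03,0,0,0,0,0],[0.5,-0.03,0,0,0,0,0],[0.5,-0.03,0,0,0,0,0],[0.5,-0.03,0,0,0,0,0],[0.5,-0.03,0,0,0,0,0],[0.5,-0.02,0,0,0,0,0],[0.5,0,0,0,0,0,0]])

```text
t: 31.75
eef_pos: [0.6184, 0.1266, 0.2517]
orientation: [0.018, 0.697, -0.01, 0.717]
force: [-0.1, -0.5, -1.4]
finger_gap: 0.0613
```

Run:
```python
from h import *
need([.465,-.165,.24])
```

```text
t 31.75 p [0.6184 0.1266 0.2517] gap 0.0613 F [-0.1 -0.5 -1.4] q [0.2   0.264 0.403 1.679 0.005 0.238]
tool axes cols
 [[ 0.028  0.038  0.999]
 [ 0.011  0.999 -0.039]
 [-1.     0.012  0.028]] yaw of tool y 87.81
tool shift mm [   4.2 -297.4 -142.3]
```

Call:
carry_out(motion=[[0.5,0,0,0,0,1.6,0],[0.5,0,-0.015,-0.008,0,0,0],[0.5,0,-0.025,-0.012,0,0,0],[0.5,0,-0.025,-0.012,0,0,0],[0.5,0,-0.025,-0.012,0,0,0],[0.5,0,-0.025,-0.012,0,0,0],[0.5,0,-0.025,-0.012,0,0,0],[0.5,0,-0.025,-0.012,0,0,0],[0.5,0,-0.025,-0.012,0,0,0],[0.5,0,-0.025,-0.012,0,0,0],[0.5,0,-0.025,-0.012,0,0,0],[0.5,0,-0.025,-0.012,0,0,0],[0.5,0,-0.022,-0.012,0,0,0],[0.5,0,0,0,0,0,0]])

```text
t: 33.15
eef_pos: [0.4581, -0.1638, 0.2342]
orientation: [0.017, 0.712, -0.008, 0.702]
force: [0.4, -0.6, -1.0]
finger_gap: 0.0611
```

Run:
```python
from h import *
need([.462,-.165,.042])
```

```text
t 33.15 p [ 0.4581 -0.1638  0.2342] gap 0.0611 F [ 0.4 -0.6 -1. ] q [-0.348 -0.048  0.029  1.666  0.007 -0.312]
tool axes cols
 [[-0.015  0.036  0.999]
 [ 0.013  0.999 -0.035]
 [-1.     0.013 -0.015]] yaw of tool y 87.96
tool shift mm [192.1  -3.5   6.8]
```

Call:
carry_out(motion=[[0.5,0,-0.003,0.004,0,-0.9,-0.7],[0.5,0.025,0,0,0,0,0],[0.5,0.03,0,0,0,0,0],[0.5,0.03,0,0,0,0,0],[0.5,0.03,0,0,0,0,0],[0.5,0.02,0,0,0,0,0],[0.5,0,0,0,0,0,0]])

```text
t: 33.85
eef_pos: [0.4647, -0.1644, 0.0912]
orientation: [0.011, 0.705, -0.012, 0.709]
force: [-0.9, -0.3, -1.1]
finger_gap: 0.0613
```

Run:
```python
from h import *
need([.462,-.165,.042])
```

```text
t 33.85 p [ 0.4647 -0.1644  0.0912] gap 0.0613 F [-0.9 -0.3 -1.1] q [-3.400e-01 -6.100e-02 -2.590e-01  1.366e+00 -1.000e-03 -3.070e-01]
tool axes cols
 [[ 0.006  0.033  0.999]
 [-0.003  0.999 -0.033]
 [-1.    -0.003  0.006]] yaw of tool y 88.13
tool shift mm [49.2 -0.6 -3. ]
```

Call:
carry_out(motion=[[0.5,0.015,0,0,0,0,0],[0.5,0.015,0,0,0,0,0],[0.5,0.008,0,0,0,0,0],[0.5,0.004,0,0,0,0,0],[0.5,0,0,0,0,0,0],[0.5,0,0,0,0,0,0]])

```text
t: 34.45
eef_pos: [0.4676, -0.1634, 0.0504]
orientation: [0.009, 0.703, -0.012, 0.711]
force: [-0.3, 0.1, -0.8]
finger_gap: 0.0613
```

Call:
carry_out(motion=[[0.5,0.005,0,0,0,0,0],[0.5,0.003,0,0,0,0,0],[0.5,0.003,0,0,0,0,0],[0.5,0,0,0,0,0,0]])

```text
t: 34.85
eef_pos: [0.4689, -0.1639, 0.0403]
orientation: [0.009, 0.702, -0.013, 0.712]
force: [0.6, -0.0, -1.4]
finger_gap: 0.0616
```

Call:
carry_out(motion=[[0.5,0.0015,0,0,0,0,0],[0.5,0,0,0,0,0,0]])

```text
t: 35.05
eef_pos: [0.4698, -0.164, 0.0404]
orientation: [0.009, 0.701, -0.013, 0.713]
force: [-0.1, 0.3, -0.7]
finger_gap: 0.0613
```

Call:
carry_out(motion=[[0.5,0.002,0,0,0,0,0],[0.5,0.002,0,0,0,0,0],[0.5,0,0,0,0,0,0]])

```text
t: 35.35
eef_pos: [0.4725, -0.1642, 0.0405]
orientation: [0.008, 0.699, -0.013, 0.715]
force: [0.0, 0.4, -1.5]
finger_gap: 0.0614
```

Call:
carry_out(motion=[[0.5,0.004,0,-0.003,0,1.5,0],[0.5,0,0,0,0,0,0]])

```text
t: 35.55
eef_pos: [0.4719, -0.165, 0.0394]
orientation: [0.008, 0.706, -0.013, 0.708]
force: [-0.2, 0.3, -1.3]
finger_gap: 0.061
```

Run:
```python
from h import *
need([.465,-.164,.039])
crop("side",250,140,330,200,9,"pics/s6.png")
```

```text
t 35.55 p [ 0.4719 -0.165   0.0394] gap 0.061 F [-0.2  0.3 -1.3] q [-0.333 -0.02  -0.321  1.265 -0.006 -0.303]
tool axes cols
 [[ 0.002  0.03   1.   ]
 [-0.008  1.    -0.03 ]
 [-1.    -0.007  0.003]] yaw of tool y 88.29
tool shift mm [ 0.4  0.8 -6.9]
```

View pics/s6.png

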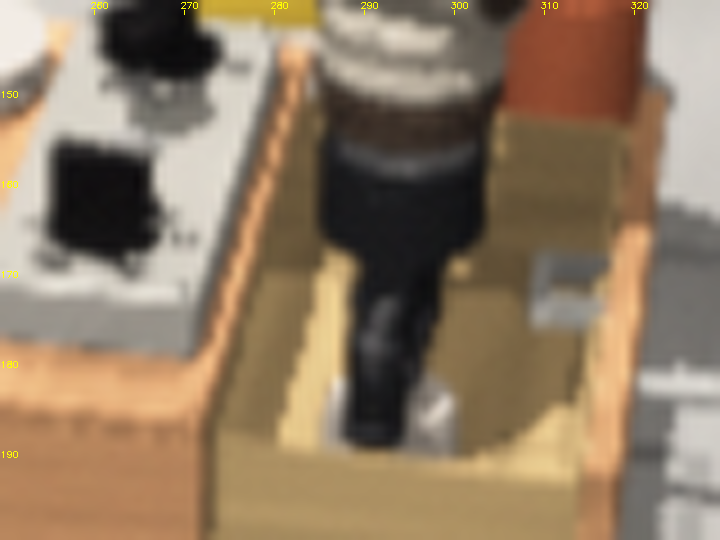

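The cup is held upright just above the drawer floor, clear of the strike. Lowering it a touch more.

Call:
carry_out(motion=[[0.5,0.004,0,-0.002,0,0.6,0],[0.5,0.003,0,0,0,0.5,0]])

```text
t: 35.8
eef_pos: [0.4738, -0.165, 0.0385]
orientation: [0.008, 0.709, -0.013, 0.705]
force: [-2.5, 5.8, 24.2]
finger_gap: 0.0614
```

Call:
carry_out(motion=[[0.5,-0.001,0,0,0,0,0],[0.3,0,0,0,0,0,0],[0,0,0,0,0,0,0],[0,0,0,0,0,0,0],[0,0,0,0,0,0,0],[0,0,0,0,0,0,0],[0,-0.015,0,0,0,0,0],[0,-0.03,0,0,0,0,0],[0,-0.04,0,0,0,0,0],[0,-0.04,0,0,0,0,0],[0,-0.04,0,0,0,0,0],[0,-0.04,0,0,0,0,0],[0,0,0,0,0,0,0]])

```text
t: 37.1
eef_pos: [0.4725, -0.1628, 0.2554]
orientation: [0.008, 0.711, -0.013, 0.703]
force: [0.7, 0.7, 0.2]
finger_gap: 0.0858
```

Run:
```python
from h import *
need([.5785,.337,.24])
```

```text
t 37.1 p [ 0.4725 -0.1628  0.2554] gap 0.0858 F [0.7 0.7 0.2] q [-0.326 -0.019  0.099  1.696 -0.01  -0.296]
tool axes cols
 [[-0.011  0.03   0.999]
 [-0.007  1.    -0.03 ]
 [-1.    -0.007 -0.011]] yaw of tool y 88.29
tool shift mm [ 10.9 502.8  91.2]
```

Call:
carry_out(motion=[[0.4,0,0.02,0.004,0,0,0],[0.4,0,0.028,0.005,0,0,0],[0.4,0,0.028,0.005,0,0,0],[0.4,0,0.028,0.005,0,0,0],[0.4,0,0.028,0.005,0,0,0],[0.4,0,0.028,0.005,0,0,0],[0.4,0,0.028,0.005,0,0,0],[0.4,0,0.028,0.005,0,0,0],[0.4,0,0.028,0.005,0,0,0],[0.4,0,0.028,0.005,0,0,0],[0.4,0,0.028,0.005,0,0,0],[0.4,0,0.028,0.005,0,0,0],[0.4,0,0.028,0.005,0,0,0],[0.4,0,0.028,0.005,0,0,0],[0.4,0,0.028,0.005,0,0,0],[0.4,0,0.028,0.005,0,0,0],[0.4,0,0.028,0.005,0,0,0],[0.4,0,0,0,0,0,0]])

```text
t: 38.9
eef_pos: [0.5713, 0.32, 0.2645]
orientation: [0.009, 0.707, -0.015, 0.707]
force: [1.2, -0.2, -0.3]
finger_gap: 0.0514
```

Run:
```python
from h import *
need([.578,.338,.10])
im=cams.snapshot("side"); cv2.imwrite("pics/s7.png",cv2.resize(im[130:310,190:360,::-1],None,fx=3.3,fy=3.3,interpolation=cv2.INTER_CUBIC))
```

```text
t 38.9 p [0.5713 0.32   0.2645] gap 0.0514 F [ 1.2 -0.2 -0.3] q [ 0.513  0.377  0.571  1.769 -0.007  0.547]
tool axes cols
 [[-0.001  0.033  0.999]
 [-0.008  0.999 -0.033]
 [-1.    -0.008 -0.001]] yaw of tool y 88.08
tool shift mm [164.3  19.6   6.2]
```

View pics/s7.png

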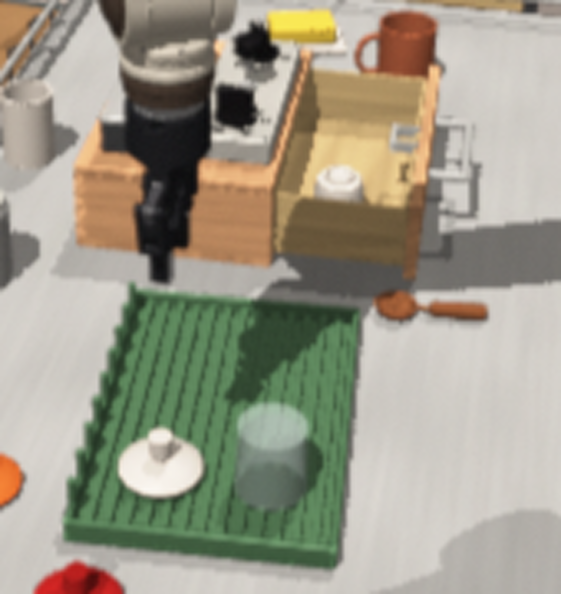

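The cup stands upright in the drawer, and the lid and glass are unmoved. Next is the lid.

Call:
carry_out(motion=[[0.4,0,0.019,0.006,0,0,0],[0.4,0.03,0,0,0,0,0],[0.4,0.03,0,0,0,0,0],[0.4,0.03,0,0,0,0,0],[0.4,0.03,0,0,0,0,0],[0.4,0.025,0,0,0,0,0],[0.4,0,0,0,0,0,0]])

```text
t: 39.65
eef_pos: [0.5787, 0.3317, 0.121]
orientation: [0.011, 0.705, -0.016, 0.709]
force: [0.1, 0.1, 0.1]
finger_gap: 0.0515
```

Run:
```python
from h import *
need([.578,.338,.056])
```

```text
t 39.65 p [0.5787 0.3317 0.121 ] gap 0.0515 F [0.1 0.1 0.1] q [ 0.524  0.357  0.266  1.479 -0.009  0.562]
tool axes cols
 [[ 0.005  0.038  0.999]
 [-0.007  0.999 -0.037]
 [-1.    -0.007  0.005]] yaw of tool y 87.85
tool shift mm [65.   6.7 -1.3]
```

Call:
carry_out(motion=[[0.4,0,0.007,-0.001,0,0,0],[0.4,0.02,0,0,0,0.5,0],[0.4,0.02,0,0,0,0,0],[0.4,0.014,0,0,0,0,0],[0.4,0,0,0,0,0,0]])

```text
t: 40.15
eef_pos: [0.5801, 0.3391, 0.0699]
orientation: [0.013, 0.706, -0.015, 0.707]
force: [0.4, 0.2, -0.4]
finger_gap: 0.0511
```

Run:
```python
from h import *
need([.578,.338,.056])
```

```text
t 40.15 p [0.5801 0.3391 0.0699] gap 0.0511 F [ 0.4  0.2 -0.4] q [ 0.53   0.379  0.196  1.388 -0.003  0.569]
tool axes cols
 [[ 0.001  0.039  0.999]
 [-0.003  0.999 -0.039]
 [-1.    -0.003  0.001]] yaw of tool y 87.79
tool shift mm [13.9 -1.1 -2. ]
```

Call:
carry_out(motion=[[0.4,0.009,-0.001,-0.002,0,0.3,0],[0.4,0.008,0,0,0,0.3,0],[0.4,0,0,0,0,0,0],[0.6,0,0,0,0,0,0],[0.7,0,0,0,0,0,0],[0.8,0,0,0,0,0,0],[1,0,0,0,0,0,0],[1,0,0,0,0,0,0],[1,0,0,0,0,0,0],[1,0,0,0,0,0,0]], newtons=30)

```text
t: 41.15
eef_pos: [0.5789, 0.3387, 0.0542]
orientation: [0.013, 0.71, -0.014, 0.704]
force: [-0.4, 0.9, -1.0]
finger_gap: 0.0217
```

Call:
carry_out(motion=[[1,-0.01,0,0,0,0,0],[1,-0.02,0,0,0,0,0],[1,-0.03,0,0,0,0,0],[1,-0.03,0,0,0,0,0],[1,-0.03,0,0,0,0,0],[1,-0.03,0,0,0,0,0],[1,-0.03,0,0,0,0,0],[1,0,0,0,0,0,0]])

```text
t: 41.95
eef_pos: [0.5789, 0.3381, 0.2453]
orientation: [0.013, 0.71, -0.014, 0.704]
force: [0.6, -0.5, -1.1]
finger_gap: 0.022
```

Run:
```python
from h import *
need([.465,-.315,.24])
```

```text
t 41.95 p [0.5789 0.3381 0.2453] gap 0.022 F [ 0.6 -0.5 -1.1] q [0.527 0.41  0.576 1.743 0.003 0.566]
tool axes cols
 [[-0.007  0.038  0.999]
 [-0.001  0.999 -0.038]
 [-1.    -0.001 -0.007]] yaw of tool y 87.8
tool shift mm [   6.6 -657.   -88.7]
```

Call:
carry_out(motion=[[1,0,-0.02,-0.003,0,0,0],[1,0,-0.035,-0.005,0,0,0],[1,0,-0.035,-0.005,0,0,0],[1,0,-0.035,-0.005,0,0,0],[1,0,-0.035,-0.005,0,0,0],[1,0,-0.035,-0.005,0,0,0],[1,0,-0.035,-0.005,0,0,0],[1,0,-0.035,-0.005,0,0,0],[1,0,-0.035,-0.005,0,0,0],[1,0,-0.035,-0.005,0,0,0],[1,0,-0.035,-0.005,0,0,0],[1,0,-0.035,-0.005,0,0,0],[1,0,-0.035,-0.005,0,0,0],[1,0,-0.035,-0.005,0,0,0],[1,0,-0.035,-0.005,0,0,0],[1,0,-0.035,-0.005,0,0,0],[1,0,-0.035,-0.005,0,0,0],[1,0,-0.035,-0.005,0,0,0],[1,0,-0.03,-0.003,0,0,0],[1,0,0,0,0,0,0]])

```text
t: 43.95
eef_pos: [0.4545, -0.3264, 0.244]
orientation: [0.012, 0.709, -0.013, 0.705]
force: [-0.4, 0.7, -1.4]
finger_gap: 0.0219
```

Run:
```python
from h import *
need([.463,-.318,.10])
```

```text
t 43.95 p [ 0.4545 -0.3264  0.244 ] gap 0.0219 F [-0.4  0.7 -1.4] q [-0.621  0.117  0.218  1.676 -0.004 -0.586]
tool axes cols
 [[-0.006  0.035  0.999]
 [-0.     0.999 -0.035]
 [-1.    -0.001 -0.006]] yaw of tool y 88.0
tool shift mm [144.    8.8   9.1]
```

Call:
carry_out(motion=[[1,0,0.008,0.008,0,0,0],[1,0.025,0,0,0,0,0],[1,0.03,0,0,0,0,0],[1,0.03,0,0,0,0,0],[1,0.03,0,0,0,0,0],[1,0.02,0,0,0,0,0],[1,0,0,0,0,0,0]])

```text
t: 44.65
eef_pos: [0.4663, -0.3103, 0.1052]
orientation: [0.011, 0.708, -0.011, 0.706]
force: [-0.9, -0.2, -1.7]
finger_gap: 0.0219
```

Run:
```python
from h import *
need([.465,-.318,.0545])
```

```text
t 44.65 p [ 0.4663 -0.3103  0.1052] gap 0.0219 F [-0.9 -0.2 -1.7] q [-5.870e-01  1.040e-01 -6.400e-02  1.405e+00 -1.000e-03 -5.560e-01]
tool axes cols
 [[-0.003  0.031  1.   ]
 [ 0.     1.    -0.031]
 [-1.     0.    -0.003]] yaw of tool y 88.25
tool shift mm [50.7 -7.7 -0.9]
```

Call:
carry_out(motion=[[1,0.01,-0.007,0,0,0,0],[1,0.015,0,0,0,0.3,0],[1,0.015,0,0,0,0.3,0],[1,0.005,0,0,0,0.3,0],[1,0,0,0,0,0,0]])

```text
t: 45.15
eef_pos: [0.4681, -0.3165, 0.0597]
orientation: [0.009, 0.713, -0.01, 0.701]
force: [-0.8, 0.7, -1.4]
finger_gap: 0.0221
```

Run:
```python
from h import *
need([.465,-.318,.0545])
```

```text
t 45.15 p [ 0.4681 -0.3165  0.0597] gap 0.0221 F [-0.8  0.7 -1.4] q [-0.59   0.142 -0.111  1.331 -0.01  -0.561]
tool axes cols
 [[-0.017  0.028  0.999]
 [-0.001  1.    -0.028]
 [-1.    -0.001 -0.017]] yaw of tool y 88.39
tool shift mm [ 5.2 -1.6 -3. ]
```

Call:
carry_out(motion=[[1,0.004,0,0,0,-0.5,0],[1,0,0,0,0,0,0]])

```text
t: 45.35
eef_pos: [0.4683, -0.3167, 0.0557]
orientation: [0.009, 0.71, -0.011, 0.704]
force: [0.2, 0.1, -1.8]
finger_gap: 0.0213
```

Call:
carry_out(motion=[[1,0.0025,0,-0.001,0,0.3,0]])

```text
t: 45.45
eef_pos: [0.4676, -0.317, 0.054]
orientation: [0.009, 0.711, -0.011, 0.703]
force: [0.6, -0.9, -0.9]
finger_gap: 0.0217
```

Call:
carry_out(motion=[[1,0.0015,0,0,0,0.2,0]])

```text
t: 45.55
eef_pos: [0.4677, -0.3171, 0.0536]
orientation: [0.009, 0.712, -0.011, 0.702]
force: [-2.8, 4.4, 10.5]
finger_gap: 0.0221
```

Call:
carry_out(motion=[[1,-0.001,0,0,0,0,0],[0.5,0,0,0,0,0,0],[0.5,0,0,0,0,0,0],[0.5,0,0,0,0,0,0],[0.5,0,0,0,0,0,0],[0.5,-0.02,0,0,0,0,0],[0.5,-0.04,0,0,0,0,0],[0.5,-0.04,0,0,0,0,0],[0.5,-0.04,0,0,0,0,0],[0.5,-0.04,0,0,0,0,0],[0.5,0,0.035,-0.075,0,0,0],[0.5,0,0.02,-0.045,0,0,0],[0.5,0,0.02,-0.045,0,0,0],[0.5,0,0,0,0,0,0]])

```text
t: 46.95
eef_pos: [0.3365, -0.2522, 0.243]
orientation: [0.009, 0.712, -0.011, 0.702]
force: [1.3, 0.0, -0.5]
finger_gap: 0.0425
```

Call:
carry_out(motion=[[0.5,0,0,0,8,0,0],[0.5,0,0,0,8,0,0],[0.5,0,0,0,8,0,0],[0.5,0,0,0,8,0,0],[0.5,0,0,0,8,0,0],[0.5,0,0,0,8,0,0],[0.5,0,0,0,8,0,0],[0.5,0,0,0,8,0,0],[0.5,0,0,0,8,0,0],[0.5,0,0,0,8,0,0],[0.5,0,0,0,6,0,0],[0.5,0,0,0,0,0,0]])

```text
t: 48.15
eef_pos: [0.3381, -0.2534, 0.2442]
orientation: [-0.501, -0.495, 0.509, -0.494]
force: [0.5, 0.1, -0.3]
finger_gap: 0.0423
```

Run:
```python
from h import *
need([.319,-.243,.080])
cv2.imwrite("pics/t8.png",cv2.resize(cams.snapshot("top")[120:300,230:380,::-1],None,fx=3.3,fy=3.3,interpolation=cv2.INTER_CUBIC))
```

```text
t 48.15 p [ 0.3381 -0.2534  0.2442] gap 0.0423 F [ 0.5  0.1 -0.3] q [-0.636 -0.21  -0.097  1.687 -0.011  0.956]
tool axes cols
 [[-0.009  1.    -0.021]
 [-0.007 -0.021 -1.   ]
 [-1.    -0.008  0.008]] yaw of tool y -1.2
tool shift mm [164.2 -18.  -11.3]
```

View pics/t8.png

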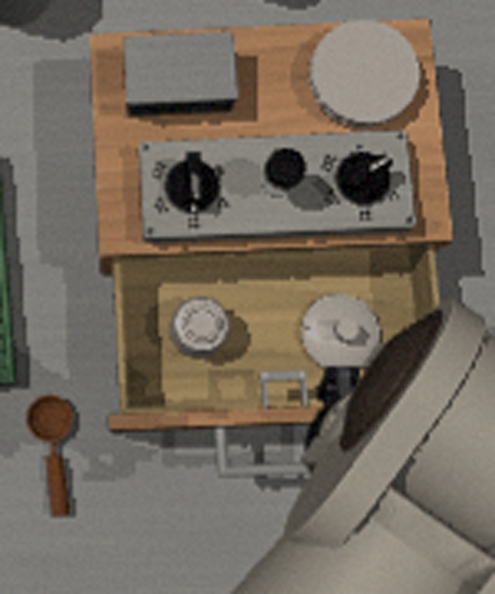

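The cup and lid stand properly in the drawer, and the strike and handle are clear. Now to the handle to shut the drawer.

Call:
carry_out(motion=[[0.5,0,-0.018,-0.011,-2,0,0],[0.5,0.03,0,0,0,0,0],[0.5,0.03,0,0,0,0,0],[0.5,0.03,0,0,0,0,0],[0.5,0,0,0,0,0,0]])

```text
t: 48.7
eef_pos: [0.32, -0.2431, 0.1522]
orientation: [0.487, 0.509, -0.494, 0.51]
force: [-0.4, 0.2, 0.7]
finger_gap: 0.0427
```

Run:
```python
from h import *
need([.319,-.243,.080])
```

```text
t 48.7 p [ 0.32   -0.2431  0.1522] gap 0.0427 F [-0.4  0.2  0.7] q [-0.642 -0.285 -0.335  1.521 -0.011  0.892]
tool axes cols
 [[-0.006  0.999  0.037]
 [-0.009  0.037 -0.999]
 [-1.    -0.007  0.009]] yaw of tool y 2.12
tool shift mm [72.2 -0.5 -0.8]
```

Call:
carry_out(motion=[[0.5,0.02,0,0,0.5,0,0],[0.5,0.025,0,0,0,0,0],[0.5,0.025,0,0,0,0,0],[0.5,0.004,0,0,0,0,0],[0.5,0,0,0,0,0,0]])

```text
t: 49.2
eef_pos: [0.322, -0.2456, 0.0832]
orientation: [0.487, 0.507, -0.494, 0.512]
force: [0.8, 0.0, -0.2]
finger_gap: 0.0425
```

Call:
carry_out(motion=[[0.5,0.005,0,0,0,0,0],[0.5,0,0,0,0,0,0],[0.7,0,0,0,0,0,0],[1,0,0,0,0,0,0],[1,0,0,0,0,0,0],[1,0,0,0,0,0,0],[1,0,0,0,0,0,0]], newtons=50)

```text
t: 49.9
eef_pos: [0.3241, -0.247, 0.0828]
orientation: [0.487, 0.505, -0.493, 0.515]
force: [1.2, 0.3, -2.3]
finger_gap: 0.0098
```

Call:
carry_out(motion=[[1,0,0.004,0,0,0,0],[1,0,0.006,0,0,0,0],[1,0,0.007,0,0,0,0],[1,0,0.008,0,0,0,0],[1,0,0.008,0,0,0,0],[1,0,0.008,0,0,0,0],[1,0,0.008,0,0,0,0],[1,0,0.008,0,0,0,0],[1,0,0.008,0,0,0,0],[1,0,0.008,0,0,0,0],[1,0,0,0,0,0,0]])

```text
t: 51.0
eef_pos: [0.4039, -0.2451, 0.0829]
orientation: [0.486, 0.504, -0.494, 0.515]
force: [2.1, -3.4, -0.1]
finger_gap: 0.0096
```

Run:
```python
from h import *
need([.484,-.241,.080])
```

```text
t 51.0 p [ 0.4039 -0.2451  0.0829] gap 0.0096 F [ 2.1 -3.4 -0.1] q [-0.536 -0.113 -0.324  1.348 -0.015  0.995]
tool axes cols
 [[ 0.002  0.999  0.039]
 [-0.019  0.039 -0.999]
 [-1.     0.002  0.019]] yaw of tool y 2.24
tool shift mm [ 3.  80.2 -1. ]
```

Call:
carry_out(motion=[[1,0,0.008,0,0,0,0],[1,0,0.01,0,0,0,0],[1,0,0.01,0,0,0,0],[1,0,0.01,0,0,0,0],[1,0,0.01,0,0,0,0],[1,0,0.008,0,0,0,0],[1,0,0.006,0,0,0,0],[1,0,0.005,0,0,0,0],[1,0,0.004,0,0,0,0],[1,0,0,0,0,0,0]])

```text
t: 52.0
eef_pos: [0.4783, -0.2433, 0.0829]
orientation: [0.485, 0.504, -0.496, 0.515]
force: [1.1, -4.4, -0.6]
finger_gap: 0.0096
```

Call:
carry_out(motion=[[1,0,0.004,0,0,0,0],[1,0,0.004,0,0,0,0],[1,0,0.003,0,0,0,0]])

```text
t: 52.3
eef_pos: [0.4837, -0.2431, 0.0828]
orientation: [0.482, 0.506, -0.499, 0.511]
force: [-20.8, -5.4, 11.2]
finger_gap: 0.0099
```

Call:
carry_out(motion=[[1,0,0,0,0,0,0],[0.5,0,0,0,0,0,0],[0.5,0,0,0,0,0,0],[0.5,0,0,0,0,0,0],[0.5,-0.02,0,0,0,0,0],[0.5,-0.04,0,0,0,0,0],[0.5,-0.04,0,0,0,0,0],[0.5,-0.04,0,0,0,0,0],[0.3,-0.04,0,0,0,0,0],[0.3,-0.03,0,0,0,0,0],[0.3,0,0.03,0,0,0,0],[0.3,0,0.03,0,0,0,0],[0.3,0,0.03,0,0,0,0],[0.3,0,0.025,0,0,0,0],[0.3,0,0,0,0,0,0]])

```text
t: 53.8
eef_pos: [0.605, -0.2289, 0.3004]
orientation: [0.485, 0.508, -0.495, 0.512]
force: [0.3, 0.1, -0.1]
finger_gap: 0.06
```

Run:
```python
from h import *
need([.6045,-.2375,.198])
```

```text
t 53.8 p [ 0.605  -0.2289  0.3004] gap 0.06 F [ 0.3  0.1 -0.1] q [-0.355  0.382  0.649  1.839 -0.015  1.175]
tool axes cols
 [[-0.006  0.999  0.04 ]
 [-0.013  0.04  -0.999]
 [-1.    -0.007  0.013]] yaw of tool y 2.31
tool shift mm [102.5  -0.2   7.2]
```

Call:
carry_out(motion=[[0.3,0,0,0.007,0,0,0],[0.3,0.025,0,0,0,0,0],[0.3,0.025,0,0,0,0,0],[0.3,0.025,0,0,0,0,0],[0.3,0,0,0,0,0,0]])

```text
t: 54.3
eef_pos: [0.6028, -0.2384, 0.2246]
orientation: [0.485, 0.508, -0.494, 0.512]
force: [-0.6, 1.2, -0.3]
finger_gap: 0.0599
```

Run:
```python
from h import *
need([.6045,-.2375,.198])
```

```text
t 54.3 p [ 0.6028 -0.2384  0.2246] gap 0.0599 F [-0.6  1.2 -0.3] q [-0.371  0.328  0.429  1.671 -0.014  1.16 ]
tool axes cols
 [[-0.004  0.999  0.041]
 [-0.013  0.04  -0.999]
 [-1.    -0.005  0.013]] yaw of tool y 2.32
tool shift mm [26.6  1.9 -1.2]
```

Call:
carry_out(motion=[[0.3,0.014,0.002,-0.001,0,0,0],[0.3,0.014,0,0,0,0,0],[0.3,0,0,0,0,0,0],[0.6,0,0,0,0,0,0],[1,0,0,0,0,0,0],[1,0,0,0,0,0,0],[1,0,0,0,0,0,0],[1,0,0,0,0,0,0]])

```text
t: 55.1
eef_pos: [0.6043, -0.2393, 0.2042]
orientation: [0.487, 0.505, -0.493, 0.514]
force: [2.7, 1.1, -13.1]
finger_gap: 0.0362
```

Call:
carry_out(motion=[[1,0.006,0,0,0,0,0],[1,0.006,0,0,0,0,0],[1,0.006,0,0,0,0,0],[1,0.005,0,0,0,0,0],[1,0.004,0,0,0,0,0],[1,0,0,0,0,0,0]])

```text
t: 55.7
eef_pos: [0.6042, -0.2393, 0.1801]
orientation: [0.488, 0.504, -0.492, 0.516]
force: [2.6, 0.7, -5.6]
finger_gap: 0.0363
```

Call:
carry_out(motion=[[1,0.004,0,0,0,0,0],[1,0.003,0,0,0,0,0],[1,0.003,0,0,0,0,0]])

```text
t: 56.0
eef_pos: [0.6042, -0.2394, 0.1778]
orientation: [0.489, 0.501, -0.491, 0.518]
force: [-6.4, 4.8, 17.1]
finger_gap: 0.0361
```

Call:
carry_out(motion=[[1,0,0,0,0,0,0],[0.3,0,0,0,0,0,0],[0.3,0,0,0,0,0,0],[0.3,0,0,0,0,0,0],[0.3,-0.02,0,0,0,0,0],[0.3,-0.03,0,0,0,0,0],[0.3,-0.03,0,0,0,0,0],[0.3,-0.02,0,0,0,0,0],[0.3,0,0,0.03,0,0,0],[0.3,0,0,0.03,0,0,0],[0.3,0,0,0.024,0,0,0],[0.3,0,0,0,-7.5,0,0],[0.3,0,0,0,-7.5,0,0],[0.3,0,0,0,-7.5,0,0],[0.3,0,0,0,-6,0,0],[0.3,0,0,0,0,0,0]])

```text
t: 57.6
eef_pos: [0.607, -0.3276, 0.2811]
orientation: [0.34, 0.609, -0.348, 0.626]
force: [0.8, -0.4, 0.7]
finger_gap: 0.0599
```

Run:
```python
from h import *
need([.606,-.3215,.178])
```

```text
t 57.6 p [ 0.607  -0.3276  0.2811] gap 0.0599 F [ 0.8 -0.4  0.7] q [-0.491  0.46   0.715  1.802 -0.011  0.526]
tool axes cols
 [[ 0.016  0.85   0.526]
 [-0.021  0.526 -0.85 ]
 [-1.     0.003  0.027]] yaw of tool y 31.74
tool shift mm [102.9   2.1  -8.5]
```

Call:
carry_out(motion=[[0.3,0,0.002,-0.007,0,0,0],[0.3,0.025,0,-0.001,0,0,0],[0.3,0.025,0,0,0,0,0],[0.3,0.025,0,0,0,0,0],[0.3,0.02,0,0,0,0,0],[0.3,0.006,0,0,0,0,0],[0.3,0,0,0,0,0,0],[0.7,0,0,0,0,0,0],[1,0,0,0,0,0,0],[1,0,0,0,0,0,0],[1,0,0,0,0,0,0],[1,0,0,0,0,0,0],[1,0,0,0,0,0,0]], newtons=40)

```text
t: 58.9
eef_pos: [0.6049, -0.3203, 0.1812]
orientation: [0.347, 0.604, -0.356, 0.624]
force: [-0.5, 0.7, -1.9]
finger_gap: 0.0132
```

Call:
carry_out(motion=[[1,0,0,0,5,0,0],[1,0,0,0,5,0,0],[1,0,0,0,5,0,0],[1,0,0,0,5,0,0],[1,0,0,0,5,0,0],[1,0,0,0,5,0,0],[1,0,0,0,5,0,0],[1,0,0,0,5,0,0],[1,0,0,0,5,0,0],[1,0,0,0,5,0,0],[1,0,0,0,5,0,0],[1,0,0,0,2,0,0],[1,0,0,0,0,0,0]])

```text
t: 60.2
eef_pos: [0.6079, -0.3204, 0.1813]
orientation: [0.61, 0.348, -0.607, 0.372]
force: [-1.3, 0.9, -1.7]
finger_gap: 0.0131
```

Run:
```python
from h import *
need([.606,-.3215,.178])
```

```text
t 60.2 p [ 0.6079 -0.3204  0.1813] gap 0.0131 F [-1.3  0.9 -1.7] q [-0.479  0.382  0.414  1.572 -0.016  1.595]
tool axes cols
 [[ 0.02   0.876 -0.482]
 [-0.028 -0.482 -0.876]
 [-0.999  0.031  0.015]] yaw of tool y -28.8
tool shift mm [ 3.3 -1.2  1.8]
```

Call:
carry_out(motion=[[0.6,0,0,0,0,0,0],[0.5,0,0,0,0,0,0],[0.5,0,0,0,0,0,0],[0.5,-0.015,0,0,0,0,0],[0.5,-0.03,0,0,0,0,0],[0.5,-0.03,0,0,0,0,0],[0.5,-0.03,0,0,0,0,0],[0.5,0,-0.032,-0.015,0,0,0],[0.5,0,-0.032,-0.015,0,0,0],[0.5,0,-0.032,-0.015,0,0,0],[0.5,0,-0.032,-0.015,0,0,0],[0.5,0,-0.032,-0.015,0,0,0],[0.5,0,-0.032,-0.015,0,0,0],[0.5,0,-0.032,-0.015,0,0,0],[0.5,0,-0.032,-0.015,0,0,0],[0.5,0,-0.032,-0.015,0,0,0],[0.5,0,-0.032,-0.015,0,0,0],[0.5,0,0,0,0,0,0]])

```text
t: 62.0
eef_pos: [0.3925, -0.026, 0.2803]
orientation: [0.614, 0.345, -0.6, 0.379]
force: [0.8, -0.4, 0.1]
finger_gap: 0.0427
```

Run:
```python
from h import *
tell()
a=cams.snapshot("top")[120:240,110:380,::-1]; b=cams.snapshot("side")[110:290,200:350,::-1]
a=cv2.resize(a,None,fx=2.9,fy=2.9,interpolation=cv2.INTER_CUBIC); cv2.imwrite("pics/t9.png",a)
cv2.imwrite("pics/s9.png",cv2.resize(b,None,fx=3.3,fy=3.3,interpolation=cv2.INTER_CUBIC))
```

```text
t 62.0 p [ 0.3925 -0.026   0.2803] gap 0.0427 F [ 0.8 -0.4  0.1] q [-0.046 -0.303 -0.099  1.732 -0.029  2.019]
tool axes cols
 [[ 0.04   0.879 -0.475]
 [-0.031 -0.474 -0.88 ]
 [-0.999  0.05   0.008]] yaw of tool y -28.35
```

View pics/t9.png

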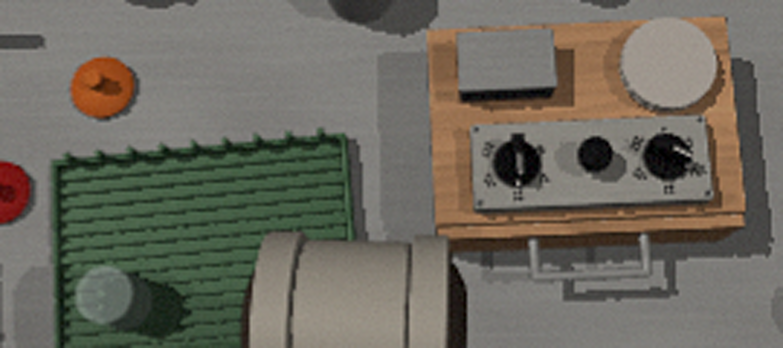

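View pics/s9.png

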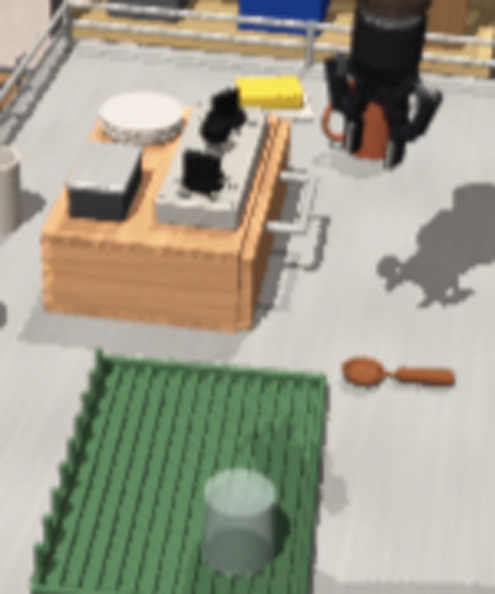

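The drawer is shut: the handle is at px (294,215), as at the start. The knob is home at (315,173), also as at the start. The right dial points to three dots, and the rack holds only the glass. Handing in.

```bash
python3 -c "
from bench import bot
print(bot.job_done())"
```

```text
the job is handed in; nothing more can be done
None
```

The job is done and handed in at about 62 s of the 210 s allowed. No verdict was reported.

- **What was there:** the rack held one cup and the pot lid, with no second cup or infuser. The glass stayed in the rack.
- **Lock and drawer:** I set the left dial to four dots and the right to two. I then pulled the knob out 26 mm to its stop and opened the drawer fully.
- **Tea things:** I set the cup mouth down and the lid knob up on the drawer floor. The cup had been knocked about 25 mm aside before I reached it, so I measured its position again before gripping.
- **Locking up:** I shut the drawer, pushed the knob home and turned the right dial to three dots.

**Last checks:**
- The drawer handle and knob are back within about 1 px of where they started in the top view.
- The drawer resisted at 21 N when shut, and the knob at 17 N when home.
- The right dial reads about 120° (three dots). In the last pictures nothing else appears moved, though the arm hid part of the rack from above.

**What went less smoothly:**
- My first grip on the drawer handle was too high and closed on nothing. I repeated it lower.
- The cup met the drawer floor with a brief push of about 24 N at the wrist, firmer than I intended. The picture afterwards showed it standing upright.

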